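# Fit the filter core and hold its cover over it

### The arm

A 6-joint arm with a two-finger parallel gripper is mounted at the origin on a cart in front of the work surface, level with it; the furniture and walls round the work are solid. World frame = base frame: x ahead of the robot, y to its left, z up, the work surface at z = 0. Lengths are in m, angles in degrees, forces in N, time in s.
With the tool pointing down it reaches from about 0.3 to 0.75 m from the base axis. Payload 8.5 kg.
Tool frame: the origin (TCP) lies between the finger pads; the fingertips stand 14 mm ahead of it and the grasp point (between the pads) lies 5 mm behind it; x points along the fingers, z is the direction in which the jaws open and shut, and the axes are right-handed (so a half turn about x gives the same grasp; the last joint's range is limited). The gripper opens to 85 mm and grips with 20 to 120 N. Pads are 22 mm wide; open, the fingers measure 114 mm over their backs; the gripper's body (76 mm by 85 mm) begins 54 mm behind the grasp point. The pads swing forward as they close: fully open they stand 13 mm farther back than shut.
Start: joints at [-83.784, 21.807, 74.336, -0, 83.858, -12.336], TCP at [0.175, -0.521, 0.245] pointing down, gripper open.
Joint ranges: [-178.18, 178.18], [-50.72, 133.34], [12.68, 142.11], [-81.47, 261.47], [9.98, 163.14], [-165.26, 165.26]. Speed limits (degrees/s): [136.94, 136.94, 180, 180, 180, 180].

### API

Orientations are given as a 3x3 rotation matrix whose columns are the frame's x, y, z axes.
In Python, from rig import env gives the robot as it stands.
- The arm moves only by the shell command python3 -m jog 'ROWS' [FORCE]. ROWS is JSON, a list of rows, each a list of 5 numbers: the opening, from -1 (shut) to 1 (fully open), so that 0 is half open, then the shift along the tool's x, y, z in m, then the turn about the tool's x in rad. In form: [[claw, dx, dy, dz, yaw], ...]. A call has 1 to 20 rows; each row is the pose to reach, as a shift and turn from the pose commanded when the call began, along the tool's axes at that moment; what a row does not reach only later rows make up. A row lasts 1/10 s, in which the tool goes at most 50 mm and 8.59 degrees, less where a joint would pass 70% of its speed; a pose out of reach is approached as far as the arm can. A call with a gripper value outside its range is refused whole. The fingers move at their own pace and stop on an object; FORCE is the grip in N (left out, the last holds). Time passes only in rows, so rows that repeat a pose let the fingers close. It gives the time, the measured TCP pose, the force and the opening at its end, in the units of the state.
- env.observe(): the state, without advancing time (a new reading comes with each control period).
- env.get_image(name): name is "scene" or "top" or "wrist"; returns the picture (420x560x3 uint8, red, green, blue); there is no depth.
- env.camera_model(name): a dict with "fx", "fy", "cx", "cy" (pixels), "origin" and "orientation" of the camera in the world. Camera axes: x right, y up, looking along -z (the intrinsics and any distortion apply to the point x, -y, -z); pixel columns grow to the right and rows downward; lengths in m; the calibration is good to about 2 mm. The wrist camera is an equidistant fisheye: a pixel r from the principal point sees the ray r / f radians off the axis. A picture is of the moment at which its call begins: read the wrist's pose just before it. camera_model takes no time and is no camera call; for the wrist camera it gives the pose at the moment of the call.
- env.close_job(): hands the job in, once; it reports no verdict.
The state is a dict: "time_s": time; "q": joint angles; "qvel": joint speeds; "joint_efforts": joint torques, N m; "position": TCP position; "tool_rot": TCP orientation; "ft_force": force on the tool from outside, world axes, zero at the start; "wrist_torque": the same for the moment, N m; "grip_width": finger opening in m.
Only numpy, scipy, OpenCV 4.12 (cv2) and the standard library are available. Lean on these libraries where they do the work, as an engineer would, in place of code of your own. Each camera call takes 0.05 s, during which the arm holds its last target.

### The job

Reassemble the washed water filter in the sink: first set the filter core upright over the spindle of the filter base, pushed fully down onto its seat, and let go of it. Then draw the blue cover off its slanted drying stand, turn it upright with the mouth straight down, and hold it centred above the core with the mouth 1 to 6 cm over the core's top, touching neither core nor base. Finish while still holding the cover there, and leave the spoon rest, cork and shaker where they are.

Things in the scene. Friction and masses are not known exactly. Their poses are not given: they have to be found in the camera images.
- filter_base: White round base fixed to the sink floor, 88 mm across, 12 mm thick, with a raised seat 53 mm across, its top 16 mm above the floor. From its centre rises a grey spindle 13 mm thick, up to 56 mm above the floor, the last 9 mm tapered. Two grey hose nozzles stick out 20 mm on its +y and -y sides. Origin: centre of the underside, on the sink floor (z = 0); z up.
- filter_core: White wound filter core with green end caps: an upright hollow cylinder 49 mm across and 60 mm tall with a bore 19 mm wide right through it; both ends alike, about 0.09 kg. At first it stands loose on the sink floor. Origin: centre of its underside; z up along its bore.
- core_mid (a point): Centre of the filter core, half-way up (30 mm above its underside). Grasp the core round its outside here or a little higher.
- drying_stand: Fixed drying stand: dark foot plate 105 x 80 x 8 mm and a grey drum 52 mm across and 55 mm long on a shaft, leaning 45 degrees from vertical towards the stand's own -x (roughly towards the robot). The cover is slipped over the drum, with 4 mm of play all round. Origin: on the sink floor near the foot's centre; z up.
- filter_cover: Loose blue cup-shaped cover, 0.14 kg, 66 mm across (bead at mouth 69), 60 inside, 76 tall, 72 deep, flat wing handle on its closed end. It hangs over the stand's drum, mouth obliquely down, its axis leaning 45 degrees along the stand's -x; it comes off along that axis in 60 mm. Origin: mouth centre; z: from mouth to handle (up when upright); y: square to the handle's flat sides, level at first.
- cover_grip (a point): Middle of the exposed wing handle of the cover, on the cover's axis, 94 mm from the mouth. The wing is 16 mm thick along the cover's y (pinch it across this), 40 mm wide along the cover's x, and stands from 76 to 113 mm from the mouth. Same axes as the cover; the hand need not lean as far as the cover does to pinch it.
- spoon_rest: Small blue and white oval spoon rest, 38 x 68 x 16 mm, loose in the sink; bystander. Origin: centre of the underside.
- cork_stopper: Cork stopper, 26 mm across, 31 mm tall, loose in the sink; bystander. Origin: centre of the underside.
- shaker: Steel and glass shaker, 44 mm across, 89 mm tall, loose in the sink; bystander. Origin: centre of the underside.

How it is judged:
By the outcome, as a careful person would: the job done as asked, in the order asked, and still so for the second after the job is handed in, while the arm keeps its last pose, push and grip.
It also fails if it takes over 59 s, if anything falls off the work surface, if the arm or the gripper's body presses on something with over 40 N, if the wrist force passes 120 N, or if a joint passes its speed limit or range.

## Working session

There is one attempt and no reset: what is moved stays moved. The work goes in short steps, Python scripts to look and compute and a shell command to move; the robot and the scene stay as the last step left them, time stands still between calls to the robot, and variables do not carry over. Pictures are saved under pics/ and viewed, and the job is handed in when it is done.

```bash
ls; mkdir -p pics; cat > h.py <<'E'
import numpy as np, cv2
from rig import env
def snap(name,fn):
    m=env.camera_model(name); im=np.asarray(env.get_image(name)); cv2.imwrite('pics/'+fn,im[:,:,::-1]); np.savez('pics/'+fn+'.npz',im=im,**{k:np.asarray(v) for k,v in m.items()}); return im,m
def load(fn): return np.load('pics/'+fn+'.npz',allow_pickle=True)
E
python3 - <<'E'
from h import *
for n in ['scene','top','wrist']:
    im,m=snap(n,n+'0.png'); print(n,{k:np.round(v,4).tolist() if not isinstance(v,str) else v for k,v in m.items()})
s=env.observe()
for k in s: print(k,np.round(s[k],3).tolist())
E
```

```text
pics
scene {'fx': 445.9079, 'fy': 445.9079, 'cx': 280.6086, 'cy': 204.2143, 'origin': [0.1515, 0.5669, 0.7844], 'orientation': [[-0.8603, 0.3467, -0.3737], [-0.5095, -0.5628, 0.6509], [0.0153, 0.7503, 0.6609]]}
top {'fx': 468.197, 'fy': 468.197, 'cx': 280.6474, 'cy': 199.9124, 'origin': [0.5017, -0.0786, 0.9374], 'orientation': [[0.0029, 0.9984, -0.0563], [-1.0, 0.0028, -0.0014], [-0.0012, 0.0563, 0.9984]]}
wrist {'fx': 325.1923, 'fy': 325.1923, 'cx': 283.186, 'cy': 210.4768, 'origin': [0.2416, -0.4975, 0.3736], 'orientation': [[0.3194, 0.9082, 0.2705], [-0.9476, 0.3066, 0.0896], [-0.0016, -0.2849, 0.9585]]}
time_s 0.15
q [-83.784, 21.834, 74.372, 0.0, 83.859, -12.337]
qvel [-0.003, -0.18, -0.275, 0.041, 0.055, 0.068]
joint_efforts [0.004, -44.862, -23.135, -0.0, 0.004, -0.0]
position [0.175, -0.521, 0.245]
tool_rot [[-0.0, 0.948, 0.318], [0.001, 0.318, -0.948], [-1.0, 0.0, -0.001]]
ft_force [0.307, 0.424, -0.282]
wrist_torque [-0.032, -0.021, -0.046]
grip_width 0.085
```

View pics/scene0.png

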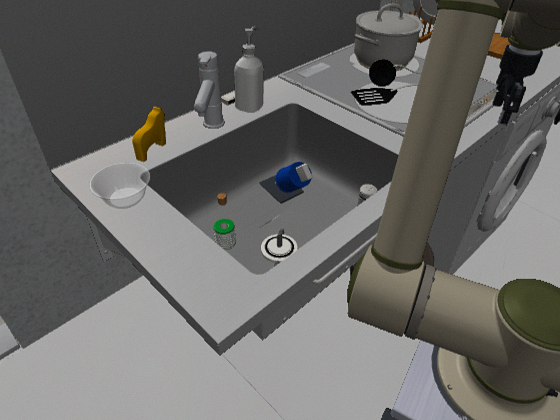

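View pics/top0.png

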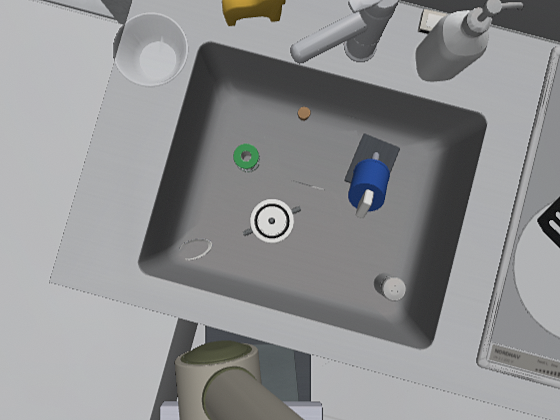

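View pics/wrist0.png

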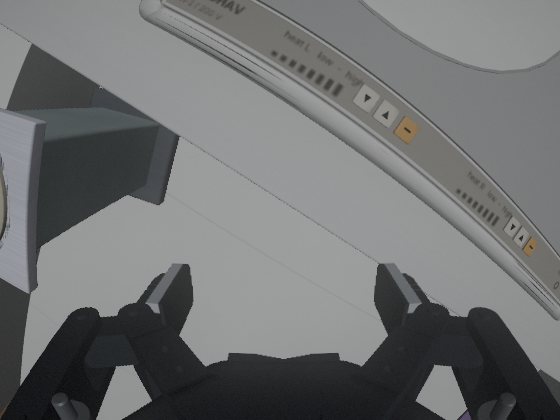

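The top view shows the core at px (246,157), the base at (271,221), the cover and stand at about (370,180), the cork at (304,113), the shaker at (393,288) and the spoon rest at (197,249). Next I turn these into positions.

```bash
cat >> h.py <<'E'
def ray(m,u,v):
    R=np.array(m['orientation']);o=np.array(m['origin'])
    d=np.array([(u-m['cx'])/m['fx'],-(v-m['cy'])/m['fy'],-1.]); return o,R@d
def onz(m,u,v,z):
    o,d=ray(m,u,v); return o+d*(z-o[2])/d[2]
def tri(r):
    A=np.zeros((3,3));b=np.zeros(3)
    for o,d in r:
        d=d/np.linalg.norm(d);P=np.eye(3)-np.outer(d,d);A+=P;b+=P@o
    p=np.linalg.solve(A,b); return p,[np.linalg.norm(np.cross(p-o,d/np.linalg.norm(d))) for o,d in r]
def proj(m,p):
    R=np.array(m['orientation']);c=R.T@(np.asarray(p)-np.array(m['origin'])); return m['cx']+m['fx']*c[0]/-c[2], m['cy']+m['fy']*-c[1]/-c[2]
E
python3 - <<'E'
from h import *
for n in ['top','scene']:
    L=load(n+'0.png');im=L['im'];hsv=cv2.cvtColor(im,cv2.COLOR_RGB2HSV)
    g=cv2.inRange(hsv,(45,120,60),(80,255,255)); b=cv2.inRange(hsv,(105,130,50),(130,255,255))
    for nm,mk in (('green',g),('blue',b)):
        c=max(cv2.findContours(mk,0,1)[0],key=cv2.contourArea)
        e=cv2.fitEllipse(c);print(n,nm,np.round(e,1) if 0 else e,cv2.boundingRect(c))
        if nm=='green':print(onz(L,*e[0],.06))
        if nm=='blue':print(cv2.minAreaRect(c))
T=load('top0.png')
for u,v,z in [(271.5,221,.012),(272,221,.056)]:print(onz(T,u,v,z))
def zoom(n,x,y,w,h,k,f):
    im=load(n)['im'][y:y+h,x:x+w,::-1];cv2.imwrite('pics/'+f,cv2.resize(im,None,fx=k,fy=k,interpolation=cv2.INTER_CUBIC))
zoom('top0.png',325,125,90,105,5,'zt.png')
zoom('top0.png',225,135,100,110,5,'zb.png')
zoom('scene0.png',200,140,180,130,4,'zs.png')
E
```

```text
top green ((245.65267944335938, 155.93211364746094), (23.476716995239258, 23.759946823120117), 85.19924926757812) (234, 144, 24, 25)
[ 0.63418319 -0.01114185  0.06      ]
top blue ((369.0592041015625, 183.0491485595703), (37.918663024902344, 51.655006408691406), 14.946709632873535) (349, 159, 41, 52)
((368.8916931152344, 183.99819946289062), (35.90060806274414, 51.1955451965332), 12.26477336883545)
scene green ((223.44761657714844, 225.82223510742188), (14.16186237335205, 19.601736068725586), 85.4970932006836) (214, 219, 20, 15)
[ 0.63547888 -0.01150901  0.06      ]
scene blue ((291.9181213378906, 177.11036682128906), (26.656280517578125, 33.10856246948242), 67.63263702392578) (275, 162, 36, 31)
((291.6061706542969, 177.63356018066406), (25.65578269958496, 32.855953216552734), 65.55604553222656)
[ 0.51219033 -0.05940811  0.012     ]
[ 0.51169649 -0.06126231  0.056     ]
```

View pics/zt.png

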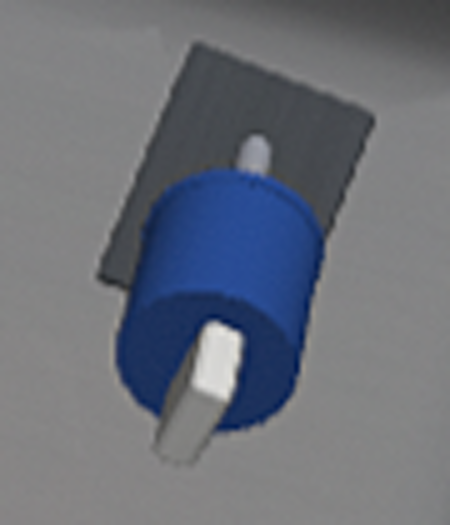

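View pics/zb.png

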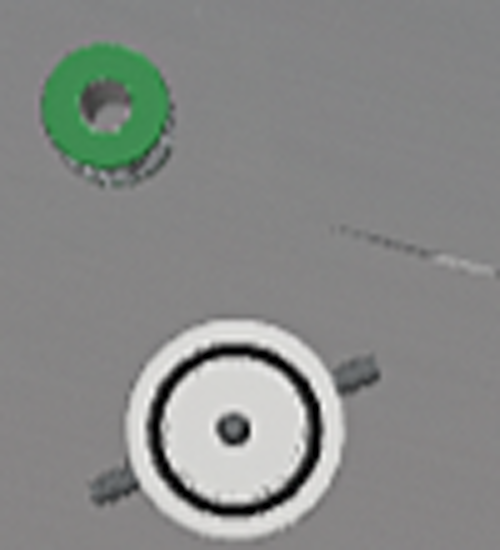

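View pics/zs.png

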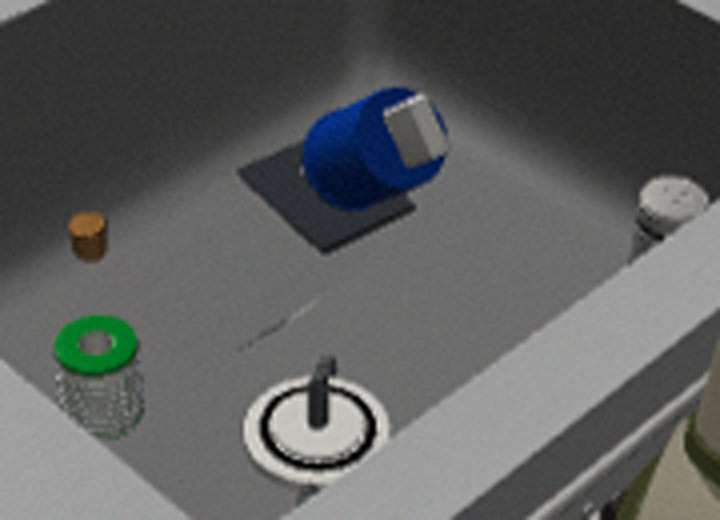

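```bash
python3 - <<'E'
from h import *
T=load('top0.png');S=load('scene0.png')
print('end face',tri([ray(T,363.8,210.4),ray(S,309.5,172)]))
print('spindle tip',tri([ray(T,271.8,220.8),ray(S,281.2,230)]))
im=T['im'];g=cv2.cvtColor(im,cv2.COLOR_RGB2GRAY)
# base disc
mk=np.zeros_like(g);mk[195:247,245:298]=(g[195:247,245:298]>185)*255
c=max(cv2.findContours(mk,0,1)[0],key=cv2.contourArea);e=cv2.fitEllipse(c);print(e,onz(T,*e[0],.012))
# foot corners
zc=[(197,43),(373,118),(100,280)]
P=[onz(T,325+x/5,125+y/5,.008) for x,y in zc];print(P,np.linalg.norm(P[0]-P[1]),np.linalg.norm(P[0]-P[2]))
d=P[0]-P[2];print('yaw',np.degrees(np.arctan2(d[1],d[0])));d=P[0]-P[1];print(np.degrees(np.arctan2(-d[0],d[1])))
print('rim', tri([ray(T,205,43),ray(S,295,103)]),tri([ray(T,487,117),ray(S,398,152)]),tri([ray(T,140,270),ray(S,263,276)]))
for u,v,z in [(304,113,.031),(393,288,.089),(197,249,.016)]:print(onz(T,u,v,z))
for z in (.1,.15,.2):print([onz(T,u,v,z).round(3) for u,v in [(140,270),(433,347),(487,117),(205,43)]])
E
```

```text
end face (array([ 0.52790545, -0.22323417,  0.1229583 ]), [np.float64(0.0021635720795169524), np.float64(0.002163572079516842)])
spindle tip (array([ 0.51085052, -0.06172183,  0.06857883]), [np.float64(0.0012216891070208837), np.float64(0.0012216891070208815)])
((271.5421447753906, 220.2312774658203), (41.98827362060547, 42.43276596069336), 20.56662940979004) [ 0.51370722 -0.05948534  0.012     ]
[array([ 0.68772537, -0.24478558,  0.008     ]), array([ 0.65761997, -0.31494881,  0.008     ]), array([ 0.59227104, -0.20545364,  0.008     ])] 0.076349283203492 0.10324015811308748
yaw -22.394101759856753
-23.22304204045214
rim (array([ 0.58220536, -0.02925018,  0.44468348]), [np.float64(0.11084778400182324), np.float64(0.11084778400182327)]) (array([ 0.52988768, -0.43418626,  0.13641254]), [np.float64(0.15803337442964613), np.float64(0.1580333744296461)]) (array([0.42797854, 0.14792331, 0.17570507]), [np.float64(0.0030308330967952365), np.float64(0.0030308330967952187)])
[ 0.72356763 -0.12264747  0.031     ]
[ 0.39176961 -0.27961895  0.089     ]
[0.45690539 0.08630771 0.016     ]
[array([0.424, 0.172, 0.1  ]), array([ 0.291, -0.346,  0.1  ]), array([ 0.7 , -0.45,  0.1 ]), array([0.836, 0.061, 0.1  ])]
[array([0.428, 0.157, 0.15 ]), array([ 0.303, -0.33 ,  0.15 ]), array([ 0.688, -0.428,  0.15 ]), array([0.816, 0.053, 0.15 ])]
[array([0.433, 0.142, 0.2  ]), array([ 0.316, -0.314,  0.2  ]), array([ 0.677, -0.406,  0.2  ]), array([0.796, 0.045, 0.2  ])]
```

```bash
cat >> h.py <<'E'
def go(p,yaw=None):
    s=env.observe();R=np.array(s['tool_rot']);x=R.T@(np.array(p)-np.array(s['position']))
    print('shift',x.round(4),'pos',np.round(s['position'],4),'t',round(s['time_s'],2),'F',np.round(s['ft_force'],1),'w',round(s['grip_width'],4))
E
python3 - <<'E'
from h import *
go((.635,-.0113,.245))
E
python3 -m jog '[[1,0,0.598,-0.337,0.716],[1,0,0.598,-0.337,0.716],[1,0,0.598,-0.337,0.716],[1,0,0.598,-0.337,0.716],[1,0,0.598,-0.337,0.716],[1,0,0.598,-0.337,0.716],[1,0,0.598,-0.337,0.716],[1,0,0.598,-0.337,0.716],[1,0,0.598,-0.337,0.716],[1,0,0.598,-0.337,0.716],[1,0,0.598,-0.337,0.716],[1,0,0.598,-0.337,0.716],[1,0,0.598,-0.337,0.716],[1,0,0.598,-0.337,0.716],[1,0,0.598,-0.337,0.716],[1,0,0.598,-0.337,0.716],[1,0,0.598,-0.337,0.716],[1,0,0.598,-0.337,0.716],[1,0,0.598,-0.337,0.716],[1,0,0.598,-0.337,0.716]]'
python3 - <<'E'
from h import *
go((.635,-.0113,.245)); print(np.round(env.observe()['tool_rot'],3), np.round(env.observe()['q'],1))
im,m=snap('wrist','wrist1.png');im,m=snap('top','top1.png')
E
```

```text
shift [ 4.000e-04  5.984e-01 -3.370e-01] pos [ 0.175  -0.5212  0.2449] t 0.15 F [ 0.3  0.4 -0.3] w 0.0854
time_s: 2.15
position: [0.6344, -0.0124, 0.2456]
tool_rot: [[0.0, 0.924, -0.383], [-0.0, -0.383, -0.924], [-1.0, 0.0, -0.0]]
ft_force: [-0.2, -0.0, -0.8]
grip_width: 0.0855
shift [ 0.0006  0.0001 -0.0013] pos [ 0.6344 -0.0124  0.2456] t 2.15 F [-0.2 -0.  -0.8] w 0.0855
[[ 0.     0.924 -0.383]
 [-0.    -0.383 -0.924]
 [-1.     0.    -0.   ]] [-11.8  30.5  59.6  -0.   89.9 100.7]
```

View pics/wrist1.png

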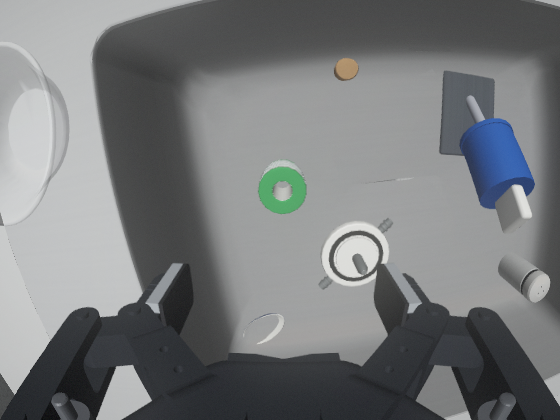

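The wrist view shows the core at (282,190), the base at (354,254), the cover at (500,165) with its handle at (515,208), the shaker at (525,278) and the cork at (346,69). I'll use it to refine the positions.

```bash
cat >> h.py <<'E'
def rayw(m,u,v):
    a=(u-m['cx'])/m['fx'];b=(v-m['cy'])/m['fy'];r=np.hypot(a,b);k=np.sin(r)/r if r>1e-9 else 1
    return np.array(m['origin']),np.array(m['orientation'])@np.array([a*k,-b*k,-np.cos(r)])
def onzw(m,u,v,z):
    o,d=rayw(m,u,v);return o+d*(z-o[2])/d[2]
def zoom(n,x,y,w,h,k,f):
    im=load(n)['im'][y:y+h,x:x+w,::-1];cv2.imwrite('pics/'+f,cv2.resize(im,None,fx=k,fy=k,interpolation=cv2.INTER_CUBIC))
def circ(m,c,z,f=None):
    P=np.array([onzw(m,u,v,z)[:2] for u,v in c.reshape(-1,2)],np.float32); return cv2.minEnclosingCircle(P), cv2.fitEllipse(P)
E
python3 - <<'E'
from h import *
W=load('wrist1.png');im=W['im'];hsv=cv2.cvtColor(im,cv2.COLOR_RGB2HSV)
g=cv2.inRange(hsv,(45,120,60),(80,255,255));c=max(cv2.findContours(g,0,1)[0],key=cv2.contourArea)
print(circ(W,c,.06))
gr=cv2.cvtColor(im,cv2.COLOR_RGB2GRAY);mk=np.zeros_like(gr);s=np.s_[218:290,315:376];mk[s]=(gr[s]>190)*255
c=max(cv2.findContours(mk,0,1)[0],key=cv2.contourArea);print(cv2.boundingRect(c),circ(W,cv2.convexHull(c),.012))
zoom('wrist1.png',310,210,90,90,6,'zwb.png');zoom('wrist1.png',430,60,120,180,4,'zwc.png');zoom('wrist1.png',245,145,80,80,6,'zwk.png')
E
```

```text
(((0.6325792074203491, -0.010459131561219692), 0.02332686260342598), ((0.6326225399971008, -0.010256225243210793), (0.045052073895931244, 0.04535858333110809), 13.41825008392334))
(334, 236, 42, 41) (((0.509532630443573, -0.059051040560007095), 0.028776265680789948), ((0.5096566081047058, -0.059065889567136765), (0.05663225054740906, 0.05712715908885002), 70.7021484375))
```

View pics/zwb.png

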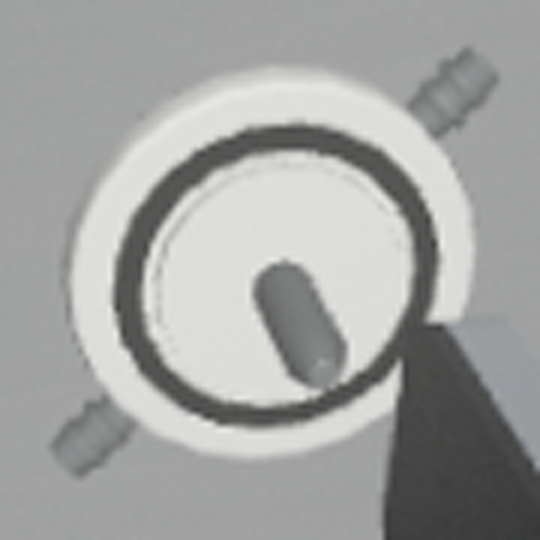

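View pics/zwc.png

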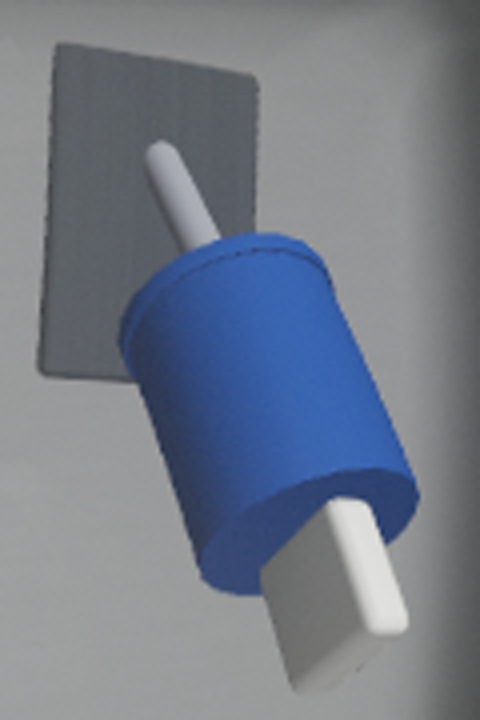

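```bash
python3 -m jog '[[1,0.05,0,-0.001,0],[1,0.10,0,-0.001,0],[1,0.14,0,-0.001,0],[1,0.17,0,-0.001,0],[1,0.19,0,-0.001,0],[1,0.2,0,-0.001,0],[1,0.21,0,-0.001,0],[1,0.21,0,-0.001,0],[-0.4,0.21,0,-0.001,0],[-0.4,0.21,0,-0.001,0],[-0.4,0.21,0,-0.001,0],[-0.4,0.21,0,-0.001,0],[-0.4,0.21,0,-0.001,0],[-0.4,0.21,0,-0.001,0],[-0.4,0.21,0,-0.001,0],[-0.4,0.21,0,-0.001,0]]' 30
python3 -m jog '[[-0.4,-0.02,0,0,0],[-0.4,-0.04,0,0,0],[-0.4,-0.06,0,0,0],[-0.4,-0.08,0,0,0],[-0.4,-0.09,0,0,0],[-0.4,-0.09,0,0,0]]'
python3 - <<'E'
from h import *
im,m=snap('wrist','wrist2.png');zoom('wrist2.png',140,160,280,200,2.8,'z2.png')
go((.5115,-.060,.125))
E
```

```text
time_s: 3.85
position: [0.6356, -0.0108, 0.0365]
tool_rot: [[0.002, 0.924, -0.382], [-0.0, -0.382, -0.924], [-1.0, 0.002, -0.0]]
ft_force: [-1.0, 0.7, 5.9]
grip_width: 0.0477
time_s: 4.45
position: [0.6355, -0.0108, 0.1265]
tool_rot: [[0.002, 0.924, -0.382], [-0.0, -0.382, -0.924], [-1.0, 0.002, -0.0]]
ft_force: [0.6, -0.5, -2.0]
grip_width: 0.0479
shift [ 0.0002 -0.0953  0.0927] pos [ 0.635  -0.0107  0.1252] t 4.5 F [ 1.2 -0.1 -1.8] w 0.0475
```

View pics/z2.png

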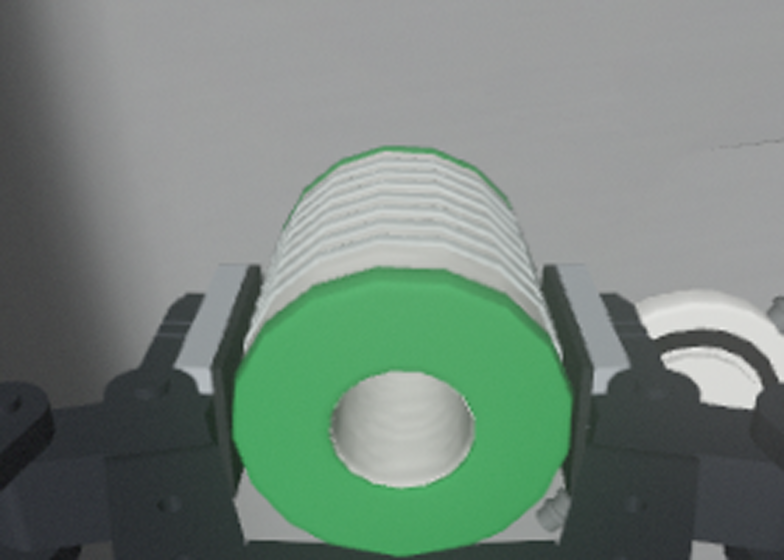

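```bash
python3 -m jog '[[-0.4,0,-0.035,0.034,0],[-0.4,0,-0.07,0.068,0],[-0.4,0,-0.09,0.087,0],[-0.4,0,-0.095,0.0925,0],[-0.4,0,-0.095,0.0925,0],[-0.4,0,-0.095,0.0925,0]]'
python3 - <<'E'
from h import *
W2=load('wrist2.png');print('bore in w2',onzw(W2,283.9,313.2,.1490))
for n in ('wrist','top','scene'): snap(n,n+'3.png')
go((.5115,-.060,.125))
zoom('wrist3.png',140,120,280,220,2.8,'z3w.png');zoom('top3.png',220,170,110,110,5,'z3t.png');zoom('scene3.png',220,160,120,120,5,'z3s.png')
E
```

```text
time_s: 5.1
position: [0.5128, -0.0598, 0.125]
tool_rot: [[0.0, 0.924, -0.382], [0.0, -0.382, -0.924], [-1.0, 0.0, -0.0]]
ft_force: [0.0, 0.6, -1.2]
grip_width: 0.0475
bore in w2 [ 0.63221867 -0.00991855  0.149     ]
shift [-0.     -0.0009  0.0009] pos [ 0.5127 -0.0596  0.125 ] t 5.25 F [-0.7 -0.9 -1.1] w 0.0474
```

View pics/z3w.png

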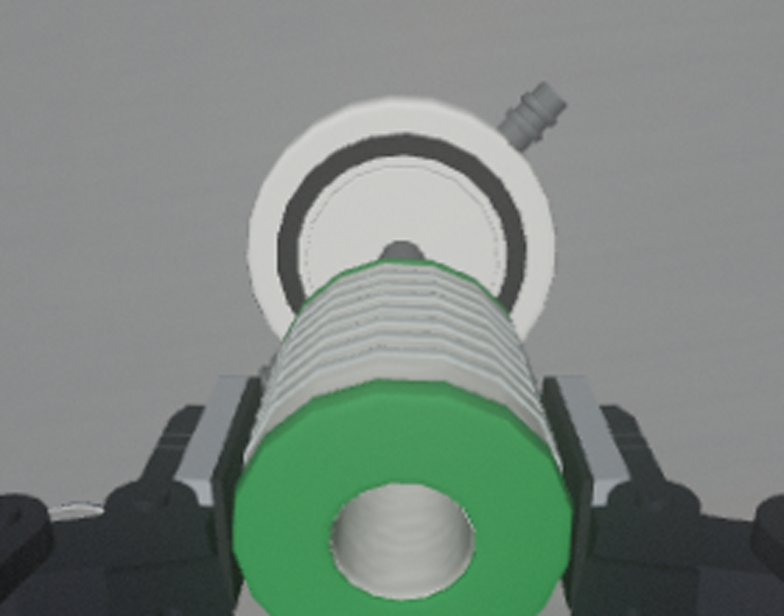

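View pics/z3t.png

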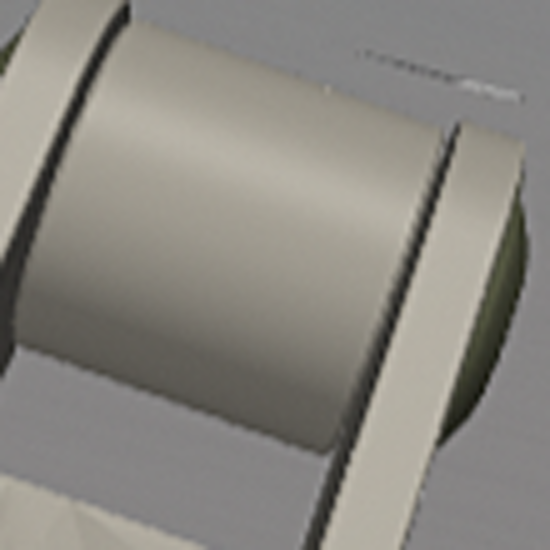

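View pics/z3s.png

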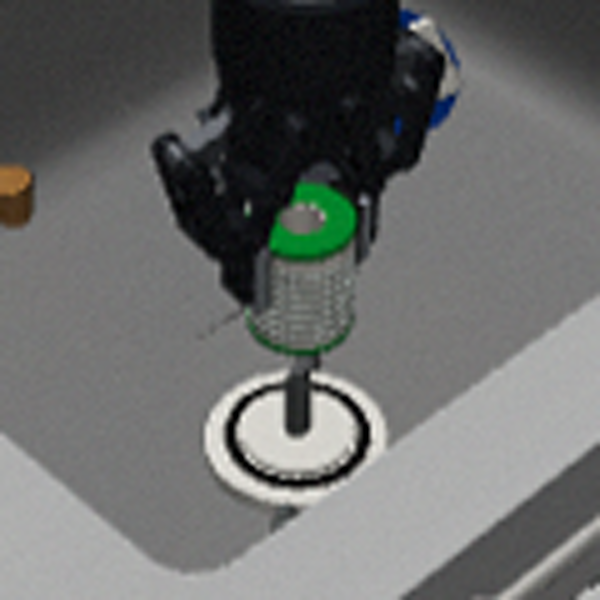

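```bash
python3 - <<'E'
from h import *
from scipy.optimize import least_squares
R=np.array(env.observe()['tool_rot'])
def fit(P,r=None):
    f=lambda p:np.hypot(P[:,0]-p[0],P[:,1]-p[1])-(r or p[2])
    s=least_squares(f,[*P.mean(0),.03],loss='soft_l1',f_scale=.0005);return s.x,np.sqrt(np.mean(f(s.x)**2))
for fn,box in (('wrist3.png',(215,150,345,225)),('wrist1.png',(315,212,392,262))):
    W=load(fn);g=cv2.cvtColor(W['im'],cv2.COLOR_RGB2GRAY);x0,y0,x1,y1=box
    print(g[y0:y1,(x0+x1)//2][::4])
    # radial edge search around approx centre, outer rim: bg ~160 -> white >190
    c0=onzw(W,283 if fn[5]=='3' else 354,208 if fn[5]=='3' else 254,.012)[:2]
    cnt=cv2.Canny(g,60,140);ys,xs=np.nonzero(cnt[y0:y1,x0:x1])
    P=np.array([onzw(W,x+x0,y+y0,.012)[:2] for x,y in zip(xs,ys)])
    rr=np.hypot(*(P-np.array([.511,-.0595])).T)
    print(np.histogram(rr,np.arange(.02,.06,.002)))
    Q=P[(rr>.040)&(rr<.048)];print(fn,len(Q),fit(Q),fit(Q,.044))
W=load('wrist3.png');p=env.observe()['position'];print(p)
mk=cv2.inRange(cv2.cvtColor(W['im'],cv2.COLOR_RGB2HSV),(45,120,60),(80,255,255))
ct,h=cv2.findContours(mk,cv2.RETR_CCOMP,1)
for c,hh in zip(ct,h[0]):
    if len(c)>20:
        P=np.array([onzw(W,*q,.1485)[:2] for q in c.reshape(-1,2)]);print(hh[3],len(c),fit(P))
E
```

```text
[145 166 206 202 203  75  76 202 202 202 201 201 202 202 145 108 161 182
 181]
(array([ 18,  10,   9,  52, 118,   1,  69, 122,   0,   0,   7, 225,  11,
         5,   8,   7,   6,   7,   7]), array([0.02 , 0.022, 0.024, 0.026, 0.028, 0.03 , 0.032, 0.034, 0.036,
       0.038, 0.04 , 0.042, 0.044, 0.046, 0.048, 0.05 , 0.052, 0.054,
       0.056, 0.058]))
wrist3.png 248 (array([ 0.51163783, -0.05925286,  0.04276988]), np.float64(0.0007911589556303045)) (array([ 0.51021188, -0.05872931,  0.03      ]), np.float64(0.0010158725140353324))
[161 162 165 226 221  86 196 220 221 221 220 115  99]
(array([ 0, 17, 15, 36, 56,  0, 48, 59,  0,  0,  9, 83, 41, 12,  5,  4,  4,
        6,  7]), array([0.02 , 0.022, 0.024, 0.026, 0.028, 0.03 , 0.032, 0.034, 0.036,
       0.038, 0.04 , 0.042, 0.044, 0.046, 0.048, 0.05 , 0.052, 0.054,
       0.056, 0.058]))
wrist1.png 145 (array([ 0.51282236, -0.05959672,  0.04259689]), np.float64(0.0010741087637981385)) (array([ 0.51106903, -0.05899298,  0.03      ]), np.float64(0.0012980964119491559))
[ 0.51269076 -0.05956009  0.12497323]
-1 319 (array([ 0.51064927, -0.05906371,  0.02377478]), np.float64(0.00025491407859814776))
0 138 (array([ 0.51001119, -0.05879355,  0.01042293]), np.float64(0.00014244330044245528))
```

```bash
python3 -m jog '[[-0.4,0.01,0,0,0],[-0.4,0.02,0,0,0],[-0.4,0.027,0,0,0],[-0.4,0.032,0,0,0],[-0.4,0.036,0,0,0],[-0.4,0.040,0,0,0],[-0.4,0.044,0,0,0],[-0.4,0.048,0,0,0]]'
python3 - <<'E'
from h import *
snap('scene','scene4.png');zoom('scene4.png',220,160,120,120,5,'z4s.png')
go((.5127,-.0596,.125))
E
```

```text
time_s: 6.05
position: [0.512, -0.0599, 0.0771]
tool_rot: [[0.0, 0.924, -0.382], [-0.0, -0.382, -0.924], [-1.0, 0.0, -0.0]]
ft_force: [1.1, -0.5, -2.7]
grip_width: 0.0477
shift [-0.0484  0.0008 -0.0006] pos [ 0.5117 -0.0598  0.0766] t 6.1 F [-1.5 -0.1 -1.1] w 0.0476
```

View pics/z4s.png

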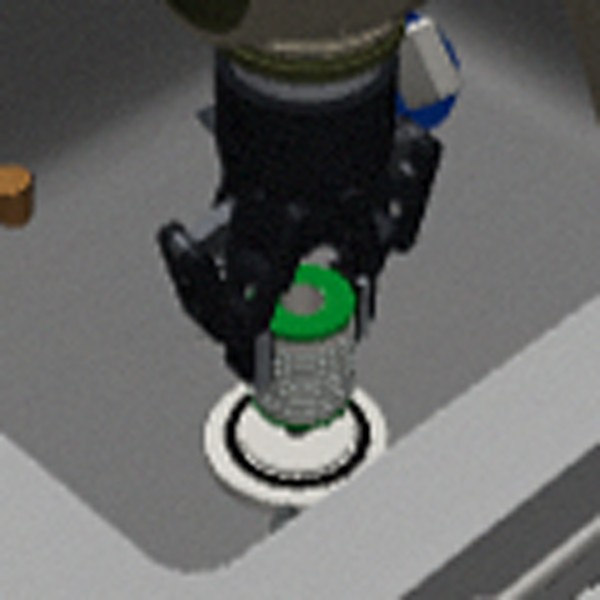

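Spindle is inside the bore, with no contact force. I keep lowering to the seat, press lightly, then release.

```bash
python3 -m jog '[[-0.4,0.006,0,0,0],[-0.4,0.012,0,0,0],[-0.4,0.018,0,0,0],[-0.4,0.022,0,0,0],[-0.4,0.024,0,0,0],[-0.4,0.025,0,0,0],[-0.4,0.0255,0,0,0],[-0.4,0.0255,0,0,0]]'

```

```text
time_s: 6.9
position: [0.5118, -0.0598, 0.0525]
tool_rot: [[0.0, 0.924, -0.382], [-0.0, -0.382, -0.924], [-1.0, 0.0, 0.0]]
ft_force: [-3.2, 1.5, 5.4]
grip_width: 0.0471
```

```bash
python3 -m jog '[[0,0,0,0,0],[0.6,0,0,0,0],[1,0,0,0,0],[1,0,0,0,0],[1,0,0,0,0],[1,-0.02,0,0,0],[1,-0.05,0,0,0],[1,-0.09,0,0,0],[1,-0.13,0,0,0],[1,-0.17,0,0,0],[1,-0.19,0,0,0],[1,-0.19,0,0,0]]'
python3 - <<'E'
from h import *
snap('scene','scene5.png');zoom('scene5.png',220,160,120,120,5,'z5s.png')
snap('wrist','wrist5.png')
go((.5127,-.0596,.125))
W=load('wrist5.png')
mk=cv2.inRange(cv2.cvtColor(W['im'],cv2.COLOR_RGB2HSV),(45,120,60),(80,255,255))
c=max(cv2.findContours(mk,0,1)[0],key=cv2.contourArea);print(circ(W,c,.076))
S=load('scene5.png');mk=cv2.inRange(cv2.cvtColor(S['im'],cv2.COLOR_RGB2HSV),(45,120,60),(80,255,255))
c=max(cv2.findContours(mk,0,1)[0],key=cv2.contourArea);e=cv2.fitEllipse(c);print(e,onz(S,*e[0],.076),proj(S,(.5118,-.0598,.076)))
E
```

```text
time_s: 8.1
position: [0.5128, -0.0602, 0.2447]
tool_rot: [[0.006, 0.924, -0.382], [-0.002, -0.382, -0.924], [-1.0, 0.006, -0.0]]
ft_force: [0.4, 0.1, 0.2]
grip_width: 0.0854
shift [ 0.1163  0.0009 -0.0006] pos [ 0.5117 -0.0598  0.2413] t 8.2 F [ 0.7 -0.2 -0.5] w 0.0853
(((0.508982241153717, -0.05886764079332352), 0.023063553497195244), ((0.5075348019599915, -0.058368802070617676), (0.040990713983774185, 0.04618352651596069), 164.09495544433594))
((279.91033935546875, 227.96493530273438), (14.384970664978027, 20.60968780517578), 92.8812484741211) [ 0.51187494 -0.05987066  0.076     ] (np.float64(279.92284717378436), np.float64(227.99568352747372))
```

View pics/z5s.png

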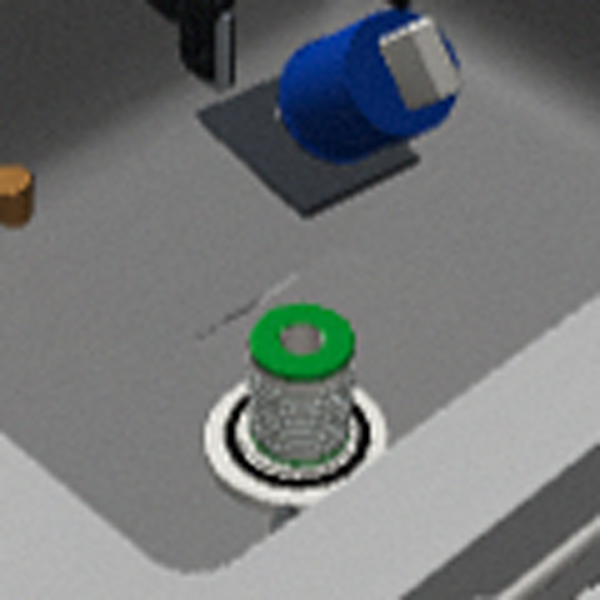

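View pics/wrist5.png

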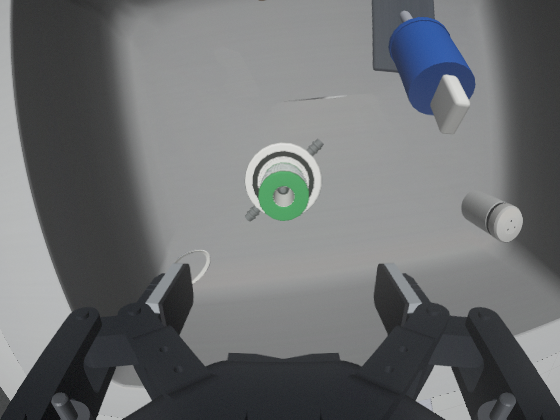

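The core is seated: its top projects to within 0.1 px of z = 76 mm. Next I measure the cover handle.

```bash
python3 - <<'E'
from h import *
zoom('wrist5.png',370,0,110,145,5,'z5h.png');zoom('scene5.png',270,155,50,45,12,'z5c.png')
E
```

```text
(no output)
```

View pics/z5h.png

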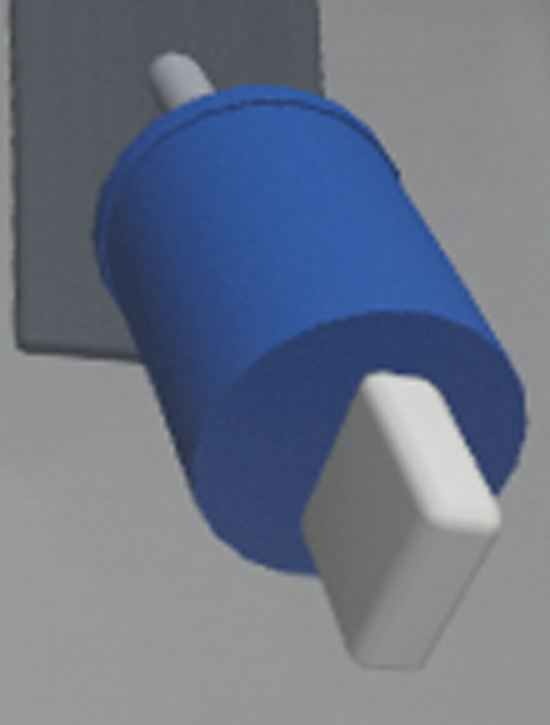

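View pics/z5c.png

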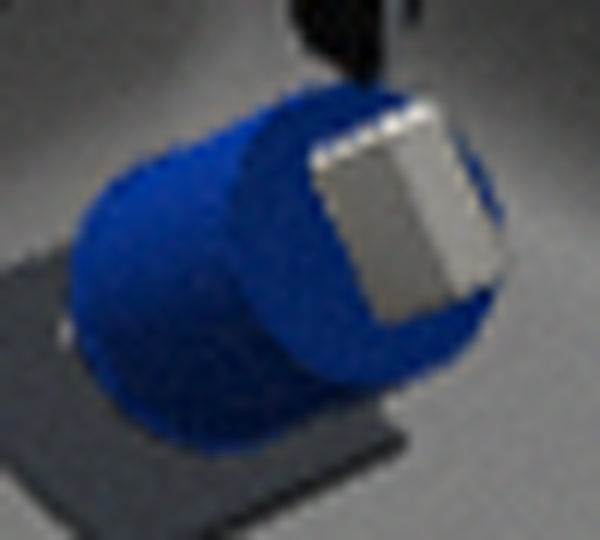

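```bash
python3 - <<'E'
from h import *
W=load('wrist5.png');S=load('scene5.png');V=load('wrist1.png')
w=dict(A=(430,525),B=(497,525),C=(355,660),D=(418,668),E=(367,378),F=(303,522))
s=dict(A=(390,150),B=(432,105),C=(450,305),D=(503,250),E=(315,160),F=(383,320))
v=dict(A=(372,632),B=(405,630),E=(328,500),C=(296,692),F=(262,578))
Q={}
for k in w:
    r=[rayw(W,370+w[k][0]/5,w[k][1]/5),ray(S,270+s[k][0]/12-.5,155+s[k][1]/12-.5)]
    p1,e1=tri(r)
    if k in v:r.append(rayw(V,430+v[k][0]/4,60+v[k][1]/4))
    p,e=tri(r);Q[k]=p;print(k,p1.round(4),p.round(4),np.round(e,4))
end=(Q['A']+Q['B']+Q['C']+Q['D'])/4;print('end',end)
a1=Q['A']-Q['E'];a2=Q['C']-Q['F'];x=Q['A']-Q['C'];y=Q['A']-Q['B']+Q['C']-Q['D']
for n,d in (('AE',a1),('CF',a2),('x',x),('y',y/2)):print(n,np.linalg.norm(d),d/np.linalg.norm(d))
m=(Q['E']+Q['C'])/2+(Q['F']+Q['A'])/2;m/=2;print('side mid',m,'grip',m-.008*np.array([.383,.924,0]),'from end',end-.0185*np.array([-.653,.271,.707]))
go((.5403,-.2283,.25))
E
```

```text
A [ 0.5418 -0.2157  0.1384] [ 0.5419 -0.2165  0.1385] [0.001  0.0019 0.0013]
B [ 0.5386 -0.2254  0.1442] [ 0.5391 -0.2265  0.1426] [0.001  0.0005 0.0008]
C [ 0.521  -0.2066  0.1137] [ 0.5208 -0.2068  0.1146] [0.0014 0.0027 0.0014]
D [ 0.5163 -0.2158  0.1222] [ 0.5163 -0.2158  0.1222] [0.0001 0.0001]
E [ 0.5647 -0.2243  0.1204] [ 0.5659 -0.2263  0.1171] [0.0013 0.0013 0.0015]
F [ 0.5424 -0.2161  0.0932] [ 0.5425 -0.2162  0.0929] [0.0002 0.0001 0.0001]
end [ 0.52949853 -0.21638702  0.12946675]
AE 0.03363256608676704 [-0.71428318  0.2927309   0.63569502]
CF 0.032052080729528774 [-0.67715316  0.29394633  0.67458073]
x 0.033356532379096034 [ 0.63248113 -0.2909173   0.7178682 ]
y 0.011731559814744367 [ 0.30898409  0.80924087 -0.49965792]
side mid [ 0.5427428  -0.21645691  0.11578543] grip [ 0.5396788  -0.22384891  0.11578543] from end [ 0.54157903 -0.22140052  0.11638725]
shift [-0.0088  0.0909  0.1448] pos [ 0.5117 -0.0598  0.2413] t 8.2 F [ 0.7 -0.2 -0.5] w 0.0853
```

```bash
python3 - <<'E'
from h import *
go((.5367,-.2222,.20))
E
python3 -m jog '[[1,0.01,0.025,0.04,0],[1,0.02,0.05,0.08,0],[1,0.03,0.07,0.115,0],[1,0.038,0.082,0.135,0],[1,0.041,0.085,0.14,0],[1,0.041,0.085,0.14,0],[1,0.041,0.085,0.14,0]]'
python3 - <<'E'
from h import *
snap('wrist','wrist6.png');snap('scene','scene6.png')
go((.5367,-.2222,.20))
zoom('wrist6.png',140,130,280,220,2.8,'z6.png')
E
```

```text
shift [0.0412 0.0852 0.1405] pos [ 0.5117 -0.0598  0.2413] t 8.2 F [ 0.7 -0.2 -0.5] w 0.0853
time_s: 8.9
position: [0.5368, -0.2206, 0.2005]
tool_rot: [[-0.001, 0.924, -0.382], [0.001, -0.382, -0.924], [-1.0, -0.001, -0.0]]
ft_force: [0.6, 0.5, 0.2]
grip_width: 0.0854
shift [0.0012 0.0004 0.0017] pos [ 0.537  -0.2205  0.2012] t 9.0 F [ 0.6 -0.2 -0.6] w 0.0849
```

View pics/z6.png

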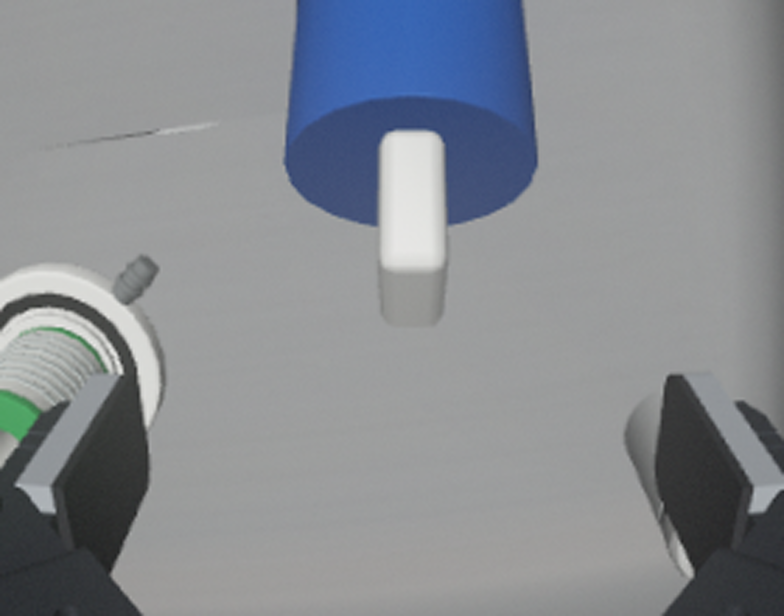

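```bash
python3 - <<'E'
from h import *
W=load('wrist6.png');o,d=rayw(W,287.1,225.7);print(o+d*.224, 'tcp',env.observe()['position'])
# expected outer upper edge mid from grip94 (.540,-.2235,.114): +19a+20x
a=np.array([-.653,.271,.707]);x=np.array([.653,-.271,.707]);g=np.array([.540,-.2235,.114])
print('exp',g+.019*a+.02*x)
# intersect ray with vertical plane through grip (normal cover y) impossible; give points at several z
for z in (.13,.135,.14,.145):print(onzw(W,287.1,225.7,z))
# inner upper edge (76,+20) and outer lower edge (113,-20)
for n,u,v,p in (('in up',287.1,130+133/2.8,g-.018*a+.02*x),('out low',287.1,130+325/2.8,g+.019*a-.02*x),('cap top',285.9,130+97/2.8,g-.018*a+.033*x)):
    print(n,p.round(4),onzw(W,u,v,p[2]).round(4))
E
```

```text
[ 0.53226755 -0.22176538  0.11787032] tcp [ 0.53701871 -0.2205058   0.20115284]
exp [ 0.540653 -0.223771  0.141573]
[ 0.53625743 -0.2232455   0.13      ]
[ 0.53790211 -0.22385562  0.135     ]
[ 0.53954678 -0.22446575  0.14      ]
[ 0.54119146 -0.22507587  0.145     ]
in up [ 0.5648 -0.2338  0.1154] [ 0.563  -0.2343  0.1154]
out low [ 0.5145 -0.2129  0.1133] [ 0.5164 -0.2154  0.1133]
cap top [ 0.5733 -0.2373  0.1246] [ 0.5727 -0.2373  0.1246]
```

```bash
python3 -m jog '[[1,0.03,0,0.0025,0],[1,0.05,0,0.0025,0],[1,0.065,0,0.0025,0],[1,0.075,0,0.0025,0],[1,0.081,0,0.0025,0],[1,0.084,0,0.0025,0],[1,0.084,0,0.0025,0],[0.3,0.084,0,0.0025,0],[0,0.084,0,0.0025,0],[-0.2,0.084,0,0.0025,0],[-0.3,0.084,0,0.0025,0],[-0.3,0.084,0,0.0025,0],[-0.3,0.084,0,0.0025,0]]' 60
python3 - <<'E'
from h import *
snap('wrist','wrist7.png');snap('scene','scene7.png')
go((.536,-.2228,.117))
zoom('wrist7.png',140,130,280,220,2.8,'z7.png');zoom('scene7.png',260,130,80,80,8,'z7s.png')
E
```

```text
time_s: 10.3
position: [0.536, -0.2241, 0.1169]
tool_rot: [[0.0, 0.924, -0.382], [-0.0, -0.382, -0.924], [-1.0, 0.0, -0.0]]
ft_force: [-0.0, -0.2, 0.0]
grip_width: 0.0298
shift [-0.0002 -0.0005 -0.0012] pos [ 0.536  -0.224   0.1168] t 10.4 F [ 0.8 -0.4 -0.1] w 0.0301
```

View pics/z7.png

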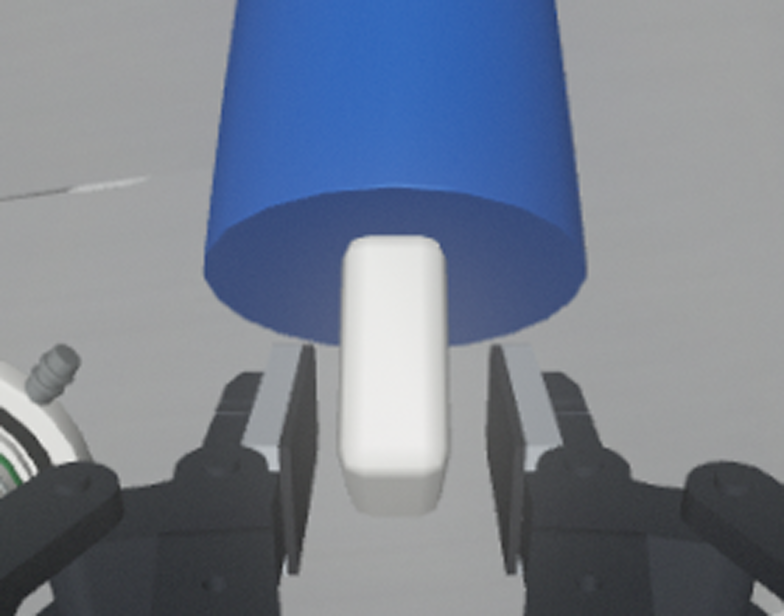

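View pics/z7s.png

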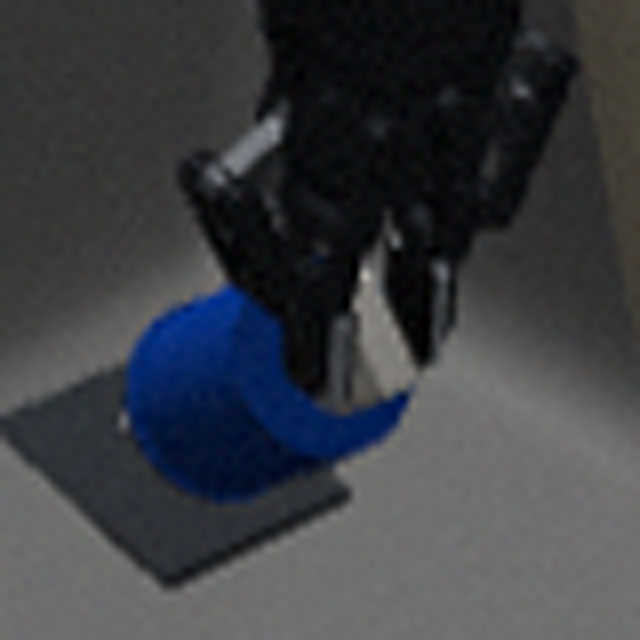

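```bash
python3 -m jog '[[-0.3,0,0,-0.001,0],[-0.4,0,0,-0.001,0],[-0.5,0,0,-0.001,0],[-0.6,0,0,-0.001,0],[-0.75,0,0,-0.001,0],[-0.9,0,0,-0.001,0],[-0.9,0,0,-0.001,0],[-0.9,0,0,-0.001,0]]' 60
python3 - <<'E'
from h import *
go((.536,-.2228,.117))
E
```

```text
time_s: 11.2
position: [0.5364, -0.2231, 0.117]
tool_rot: [[0.0, 0.924, -0.382], [-0.0, -0.382, -0.924], [-1.0, 0.0, -0.0]]
ft_force: [-0.2, -0.2, 2.3]
grip_width: 0.0152
shift [-0.     -0.0005 -0.0001] pos [ 0.5364 -0.2231  0.117 ] t 11.2 F [-0.2 -0.2  2.3] w 0.0152
```

```bash
python3 -m jog '[[-0.9,-0.005,-0.005,0,0],[-0.9,-0.01,-0.01,0,0],[-0.9,-0.015,-0.015,0,0],[-0.9,-0.02,-0.02,0,0],[-0.9,-0.025,-0.025,0,0],[-0.9,-0.025,-0.025,0,0]]'
python3 -m jog '[[-0.9,-0.006,-0.006,0,0],[-0.9,-0.012,-0.012,0,0],[-0.9,-0.018,-0.018,0,0],[-0.9,-0.024,-0.024,0,0],[-0.9,-0.030,-0.03,0,0],[-0.9,-0.036,-0.036,0,0],[-0.9,-0.036,-0.036,0,0]]'
python3 - <<'E'
from h import *
snap('wrist','wrist8.png');snap('scene','scene8.png');zoom('scene8.png',230,110,120,120,6,'z8s.png')
go((.536,-.2228,.117))
E
```

```text
time_s: 11.8
position: [0.5127, -0.2133, 0.1426]
tool_rot: [[0.0, 0.924, -0.382], [-0.0, -0.382, -0.924], [-1.0, 0.0, 0.0]]
ft_force: [0.1, -0.3, -1.9]
grip_width: 0.0152
time_s: 12.5
position: [0.4796, -0.1996, 0.1788]
tool_rot: [[0.001, 0.924, -0.382], [-0.001, -0.382, -0.924], [-1.0, 0.001, 0.0]]
ft_force: [-0.0, 0.1, -2.3]
grip_width: 0.015
shift [ 0.061   0.0605 -0.0002] pos [ 0.48   -0.1998  0.1779] t 12.6 F [-1.3 -0.3 -0.5] w 0.0152
```

View pics/z8s.png

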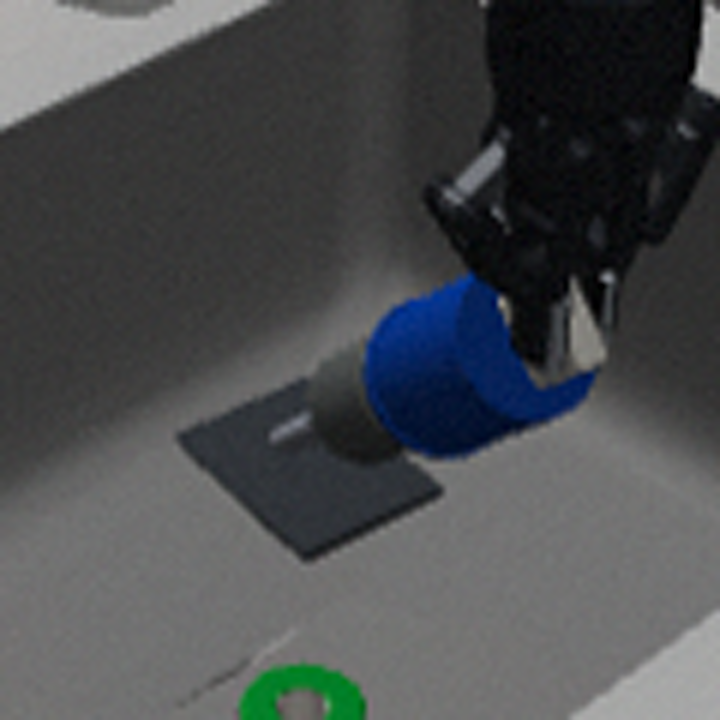

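View pics/wrist8.png

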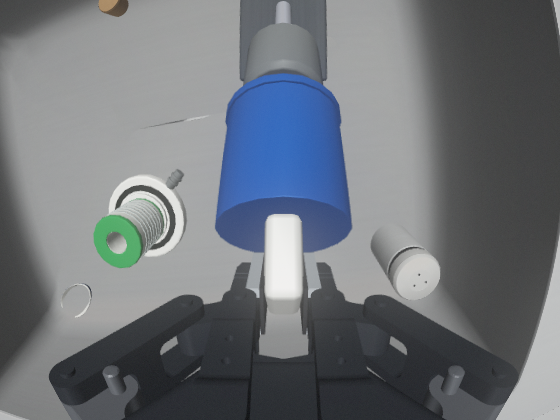

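```bash
python3 -m jog '[[-0.9,-0.02,-0.01,0,0],[-0.9,-0.04,-0.02,0,0],[-0.9,-0.05,-0.03,0,0],[-0.9,-0.05,-0.03,0,0]]'
python3 -m jog '[[-0.9,0,0,0,0],[-0.9,0,0,0,0],[-0.9,0,0,0,0],[-0.9,0,0,0,0],[-0.9,0,0,0,0],[-0.9,0,0,0,0]]' 20
python3 - <<'E'
from h import *
snap('scene','scene9.png');zoom('scene9.png',250,80,120,120,5,'z9s.png')
go((.536,-.2228,.117))
E
```

```text
time_s: 13.0
position: [0.452, -0.1882, 0.2287]
tool_rot: [[0.001, 0.924, -0.382], [-0.001, -0.382, -0.924], [-1.0, 0.002, 0.0]]
ft_force: [0.5, -0.2, -1.6]
grip_width: 0.015
time_s: 13.6
position: [0.4523, -0.1884, 0.2277]
tool_rot: [[-0.0, 0.924, -0.382], [0.0, -0.382, -0.924], [-1.0, -0.0, -0.0]]
ft_force: [-0.2, -0.5, -0.9]
grip_width: 0.015
shift [ 0.1107  0.0905 -0.0002] pos [ 0.4523 -0.1884  0.2277] t 13.65 F [-0.5 -0.1 -1.4] w 0.0151
```

View pics/z9s.png

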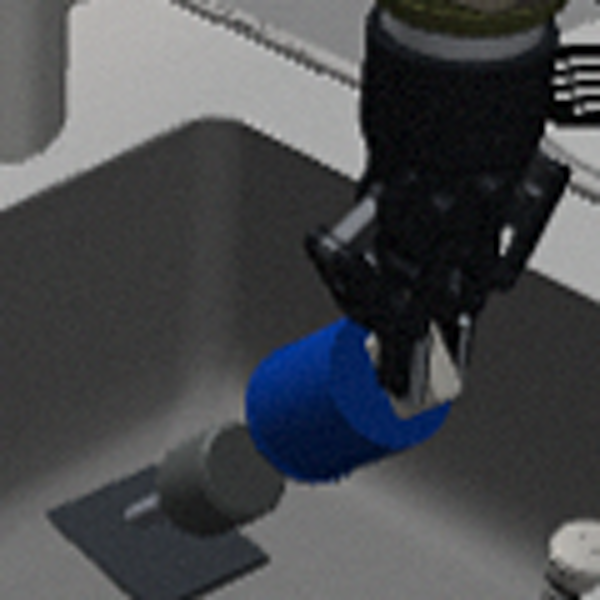

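The cover is off the stand, but at 20 N it holds its 45° lean. I can't tilt the tool, so the plan is to turn the cover about the pinch axis by pushing its mouth against a sink wall, then level it on the floor. First I measure the walls and the faucet.

```bash
python3 - <<'E'
from h import *
T=load('top0.png');S=load('scene0.png')
print('spout end',tri([ray(T,298,55),ray(S,200,112)]),tri([ray(T,298,48),ray(S,208,90)]))
print('BR corner',tri([ray(T,478,112),ray(S,294,104)]))
for z in (.16,.175,.19):
  A=[onz(T,*p,z).round(3) for p in [(205,43),(475,112),(200,60),(145,258)]];print(z,A)
  # where do those project in scene
  print([np.round(proj(S,(*a[:2],z)),0) for a in A])
zoom('top0.png',120,20,390,340,2,'zt0.png')
E
```

```text
spout end (array([ 0.74649078, -0.10185957,  0.28075734]), [np.float64(0.00015423423397717772), np.float64(0.00015423423397682695)]) (array([ 0.72686129, -0.10308708,  0.34088016]), [np.float64(0.006823359980817977), np.float64(0.006823359980818109)])
BR corner (array([ 0.68220106, -0.40388793,  0.17996403]), [np.float64(0.008172653644623433), np.float64(0.008172653644623173)])
0.16 [array([0.812, 0.051, 0.16 ]), array([ 0.694, -0.404,  0.16 ]), array([0.782, 0.06 , 0.16 ]), array([0.449, 0.146, 0.16 ])]
[array([139., 181.]), array([287., 109.]), array([147., 188.]), array([252., 276.])]
0.175 [array([0.806, 0.049, 0.175]), array([ 0.691, -0.397,  0.175]), array([0.777, 0.057, 0.175]), array([0.45 , 0.142, 0.175])]
[array([141., 177.]), array([287., 106.]), array([148., 183.]), array([253., 269.])]
0.19 [array([0.8  , 0.046, 0.19 ]), array([ 0.687, -0.391,  0.19 ]), array([0.771, 0.054, 0.19 ]), array([0.451, 0.138, 0.19 ])]
[array([143., 171.]), array([287., 102.]), array([150., 177.]), array([253., 262.])]
```

View pics/zt0.png

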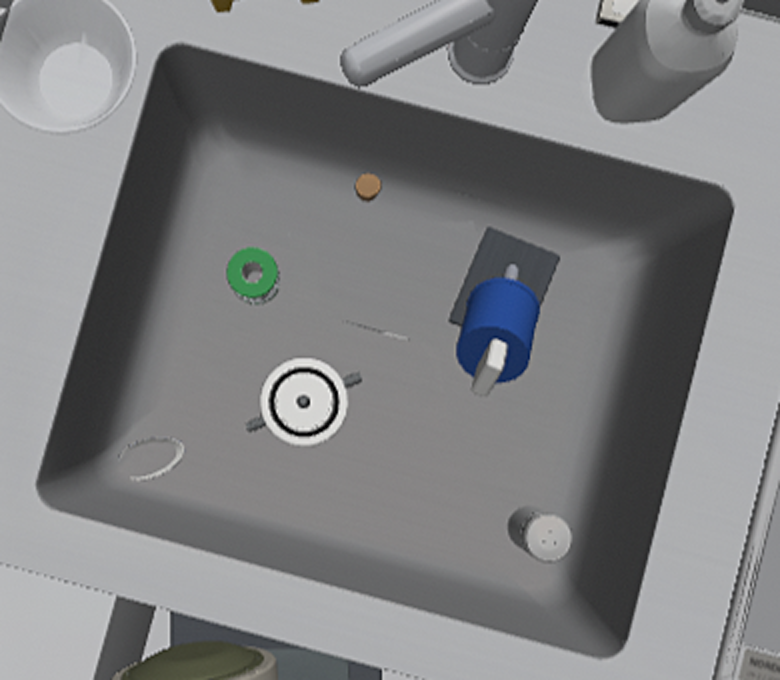

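```bash
python3 -m jog '[[-0.9,0,0.005,-0.02,-0.12],[-0.9,0,0.011,-0.04,-0.25],[-0.9,0,0.016,-0.06,-0.38],[-0.9,0,0.022,-0.08,-0.51],[-0.9,0,0.027,-0.1,-0.64],[-0.9,0,0.032,-0.12,-0.77],[-0.9,0,0.038,-0.14,-0.9],[-0.9,0,0.043,-0.16,-1.03],[-0.9,0,0.049,-0.18,-1.16],[-0.9,0,0.052,-0.195,-1.29],[-0.9,0.01,0.054,-0.2025,-1.42],[-0.9,0.02,0.054,-0.2025,-1.55],[-0.9,0.035,0.054,-0.2025,-1.65],[-0.9,0.048,0.054,-0.2025,-1.709],[-0.9,0.048,0.054,-0.2025,-1.709],[-0.9,0.048,0.054,-0.2025,-1.709]]' 60
python3 - <<'E'
from h import *
snap('wrist','wrist10.png');snap('scene','scene10.png');zoom('scene10.png',140,100,200,180,4,'z10s.png')
go((.58,-.022,.18))
E
```

```text
time_s: 15.25
position: [0.5798, -0.0219, 0.1801]
tool_rot: [[0.0, 0.253, 0.967], [-0.0, 0.967, -0.253], [-1.0, -0.0, 0.0]]
ft_force: [0.0, 0.1, -1.1]
grip_width: 0.015
shift [ 0.0007 -0.      0.0001] pos [ 0.58   -0.022   0.1807] t 15.35 F [ 0.3 -0.3 -2.6] w 0.0148
```

View pics/z10s.png

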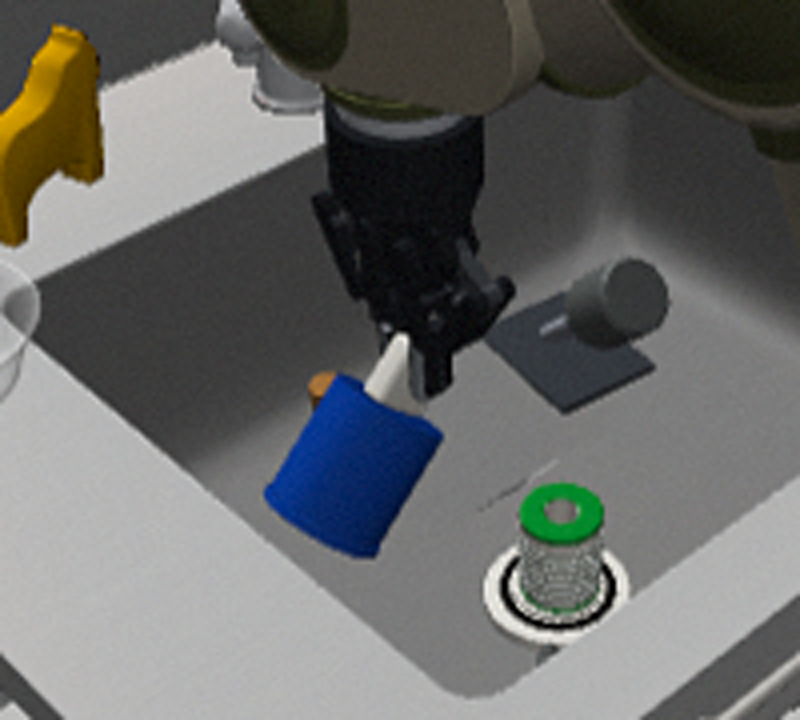

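View pics/wrist10.png

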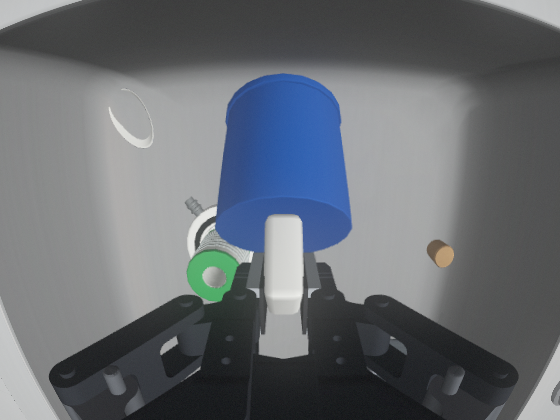

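```bash
python3 -m jog '[[-0.9,0,0.01,0,0],[-0.9,0,0.02,0,0],[-0.9,0,0.025,0,0],[-0.9,0,0.03,0,0],[-0.9,0,0.035,0,0],[-0.9,0,0.04,0,0],[-0.9,0,0.045,0,0],[-0.9,0,0.05,0,0]]' 20
python3 - <<'E'
from h import *
snap('wrist','wrist11.png');snap('scene','scene11.png');zoom('scene11.png',140,100,200,180,4,'z11s.png')
go((.58,-.022,.18))
E
```

```text
time_s: 16.15
position: [0.5922, 0.0224, 0.1815]
tool_rot: [[0.0, 0.253, 0.967], [-0.009, 0.967, -0.253], [-1.0, -0.009, 0.003]]
ft_force: [-5.8, -16.4, 7.0]
grip_width: 0.0149
shift [ 0.0011 -0.0477 -0.0004] pos [0.5924 0.0241 0.1809] t 16.25 F [ -2.8 -11.5   1.6] w 0.0152
```

View pics/z11s.png

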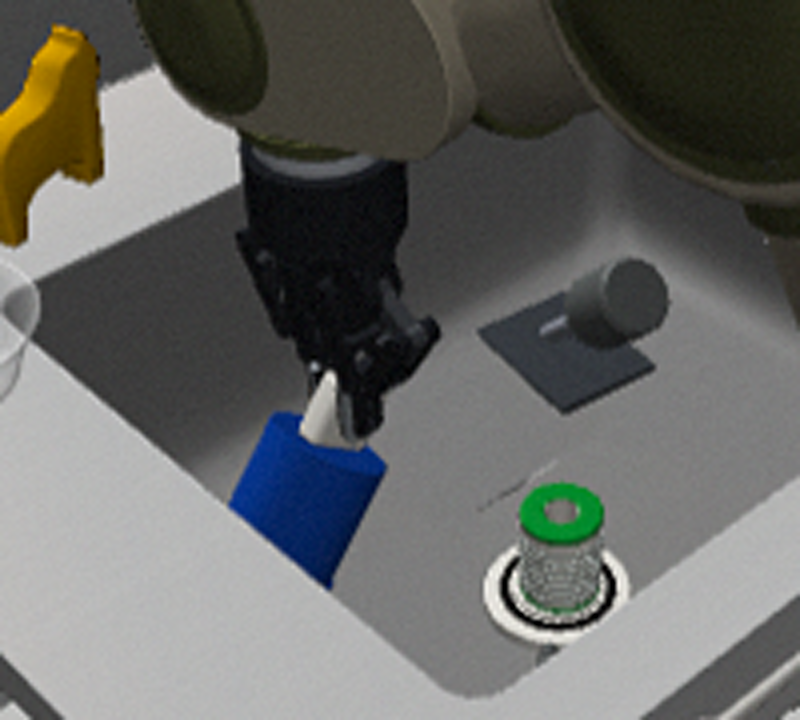

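View pics/wrist11.png

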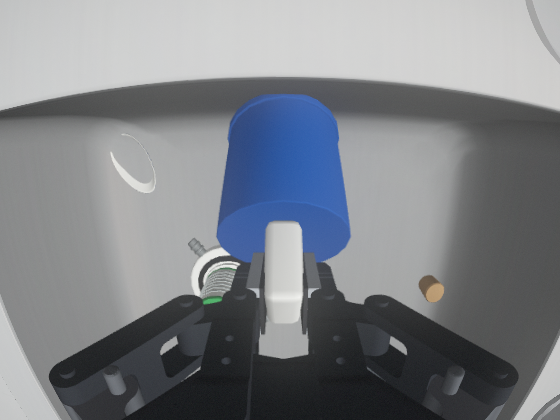

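The force is moderate at about 12–16 N, and the cover is rotating towards upright in the fingers. I keep pushing.

```bash
python3 -m jog '[[-0.9,0,0.004,0,0],[-0.9,0,0.008,0,0],[-0.9,0,0.012,0,0],[-0.9,0,0.016,0,0],[-0.9,0,0.02,0,0],[-0.9,0,0.024,0,0],[-0.9,0,0.024,0,0]]' 20
python3 - <<'E'
from h import *
snap('wrist','wrist12.png');snap('scene','scene12.png');zoom('scene12.png',140,100,200,180,4,'z12s.png')
go((.58,-.022,.18))
E
```

```text
time_s: 16.95
position: [0.5984, 0.0486, 0.1803]
tool_rot: [[0.001, 0.252, 0.968], [-0.003, 0.968, -0.252], [-1.0, -0.003, 0.001]]
ft_force: [-1.7, -6.8, 1.1]
grip_width: 0.0151
shift [ 0.0005 -0.0729 -0.    ] pos [0.5984 0.0485 0.1803] t 17.05 F [-1.  -4.6  1. ] w 0.0154
```

View pics/z12s.png

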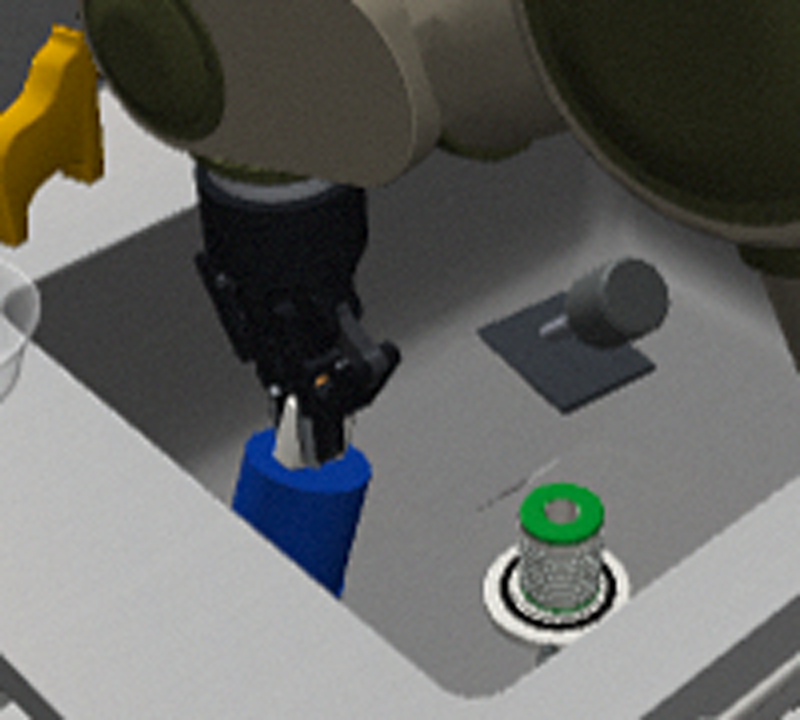

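View pics/wrist12.png

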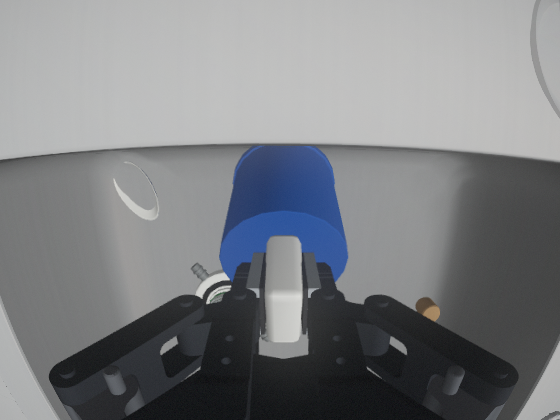

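```bash
python3 -m jog '[[-0.9,0,0.004,0,0],[-0.9,0,0.008,0,0],[-0.9,0,0.011,0,0],[-0.9,0,0.014,0,0],[-0.9,0,0.014,0,0]]' 20
python3 - <<'E'
from h import *
snap('wrist','wrist13.png');snap('scene','scene13.png');zoom('scene13.png',140,100,200,180,4,'z13s.png')
go((.58,-.022,.18))
E
```

```text
time_s: 17.55
position: [0.6018, 0.0622, 0.1802]
tool_rot: [[0.0, 0.252, 0.968], [-0.003, 0.968, -0.252], [-1.0, -0.003, 0.001]]
ft_force: [-1.2, -5.2, 1.0]
grip_width: 0.0152
shift [ 0.0004 -0.087   0.0001] pos [0.6018 0.0622 0.1802] t 17.65 F [-1.5 -5.2  1.1] w 0.0148
```

View pics/z13s.png

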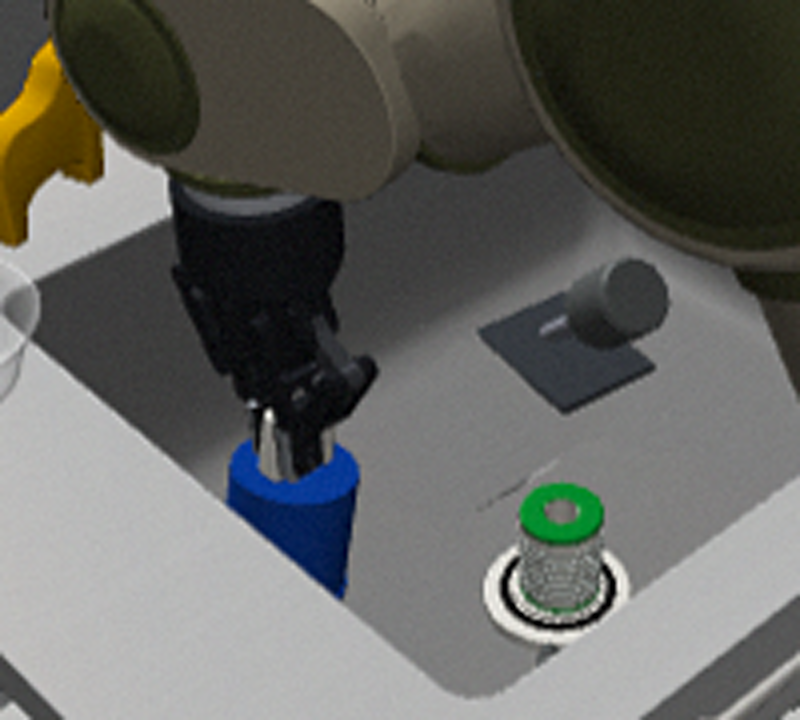

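View pics/wrist13.png

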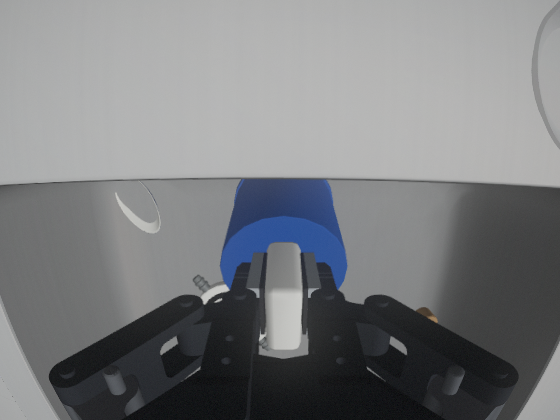

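```bash
python3 -m jog '[[-0.9,0,0.004,0,0],[-0.9,0,0.007,0,0],[-0.9,0,0.007,0,0],[-0.9,0,0.007,0,0]]' 20
python3 -m jog '[[-0.9,0,-0.01,0,0],[-0.9,0,-0.03,0.01,0],[-0.9,0,-0.05,0.02,0],[-0.9,0,-0.07,0.03,0],[-0.9,0,-0.085,0.038,0],[-0.9,0,-0.09,0.04,0],[-0.9,0,-0.09,0.04,0]]' 20
python3 - <<'E'
from h import *
snap('wrist','wrist14.png');snap('scene','scene14.png');zoom('scene14.png',140,100,200,180,4,'z14s.png')
go((.63,-.03,.18))
E
```

```text
time_s: 18.05
position: [0.6036, 0.069, 0.1802]
tool_rot: [[0.0, 0.252, 0.968], [-0.003, 0.968, -0.252], [-1.0, -0.003, 0.001]]
ft_force: [-1.3, -5.5, -0.5]
grip_width: 0.0152
time_s: 18.75
position: [0.6195, -0.0275, 0.1797]
tool_rot: [[-0.0, 0.252, 0.968], [0.0, 0.968, -0.252], [-1.0, 0.0, -0.0]]
ft_force: [0.1, -0.2, -1.1]
grip_width: 0.0152
shift [-0.0002 -0.0008  0.0112] pos [ 0.6194 -0.0264  0.1798] t 18.85 F [-0.8  0.2 -1.4] w 0.0149
```

View pics/z14s.png

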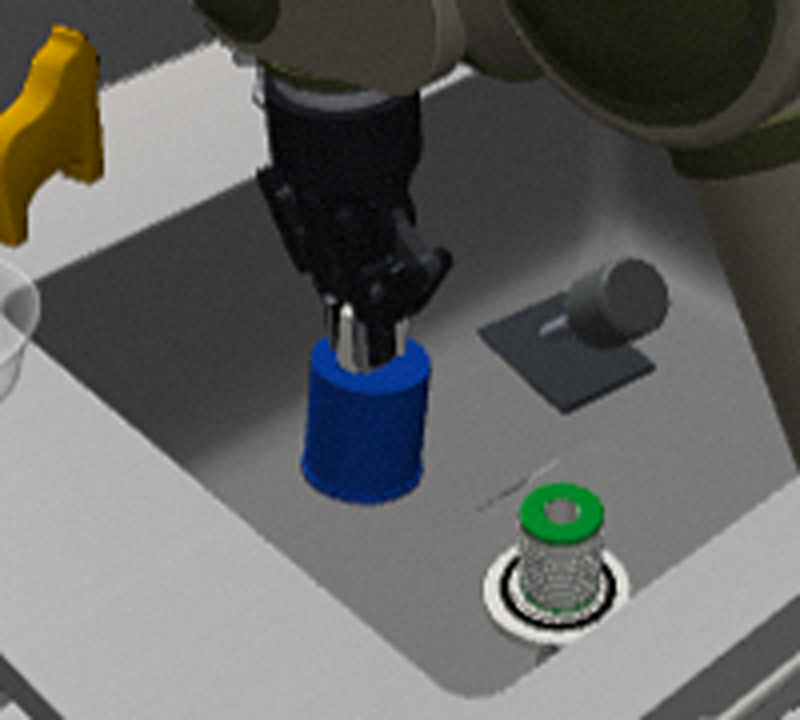

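View pics/wrist14.png

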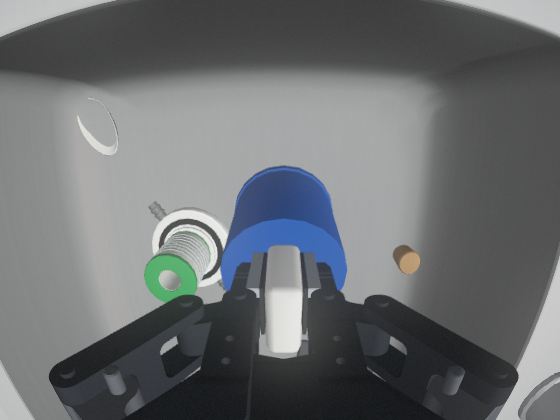

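Nearly upright, with only a slight lean left. I lower it to the floor to level it.

```bash
python3 -m jog '[[-0.9,0.02,0,0.01,0],[-0.9,0.04,0,0.01,0],[-0.9,0.055,0,0.01,0],[-0.9,0.065,0,0.01,0],[-0.9,0.070,0,0.01,0],[-0.9,0.072,0,0.01,0]]' 20
python3 -m jog '[[-0.9,0.002,0,0,0],[-0.9,0.004,0,0,0],[-0.9,0.006,0,0,0],[-0.9,0.006,0,0,0]]'
python3 -m jog '[[-0.9,0.002,0,0,0],[-0.9,0.004,0,0,0],[-0.9,0.004,0,0,0]]'

```

```text
time_s: 19.45
position: [0.6293, -0.0292, 0.1078]
tool_rot: [[0.0, 0.251, 0.968], [0.0, 0.968, -0.251], [-1.0, 0.0, 0.0]]
ft_force: [-0.2, 0.1, -1.5]
grip_width: 0.015
time_s: 19.85
position: [0.6292, -0.0296, 0.1018]
tool_rot: [[-0.0, 0.251, 0.968], [0.0, 0.968, -0.251], [-1.0, -0.0, -0.0]]
ft_force: [-0.7, -0.1, -1.2]
grip_width: 0.0153
time_s: 20.15
position: [0.6296, -0.0295, 0.0994]
tool_rot: [[0.002, 0.251, 0.968], [-0.0, 0.968, -0.251], [-1.0, 0.0, 0.002]]
ft_force: [-1.7, 1.7, 8.7]
grip_width: 0.015
```

```bash
python3 -m jog '[[-0.9,0.001,0,0,0],[-0.9,0.002,0,0,0],[-0.9,0.003,0,0,0],[-0.9,0.003,0,0,0]]'
python3 -m jog '[[-0.9,0.001,0,0,0],[-0.9,0.002,0,0,0],[-0.9,0.003,0,0,0],[-0.9,0.003,0,0,0]]'
python3 - <<'E'
from h import *
snap('wrist','wrist15.png');snap('scene','scene15.png');zoom('scene15.png',140,100,200,180,4,'z15s.png')
go((.63,-.03,.18))
E
```

```text
time_s: 20.55
position: [0.63, -0.0293, 0.0991]
tool_rot: [[0.004, 0.251, 0.968], [-0.001, 0.968, -0.251], [-1.0, 0.0, 0.005]]
ft_force: [-6.5, 3.5, 26.2]
grip_width: 0.0152
time_s: 20.95
position: [0.6308, -0.0287, 0.0986]
tool_rot: [[0.008, 0.251, 0.968], [-0.0, 0.968, -0.251], [-1.0, 0.002, 0.008]]
ft_force: [-7.9, 8.8, 41.9]
grip_width: 0.0152
shift [-0.0814 -0.0014  0.0002] pos [ 0.6309 -0.0287  0.0986] t 21.05 F [-8.6  8.3 42.2] w 0.0153
```

View pics/z15s.png

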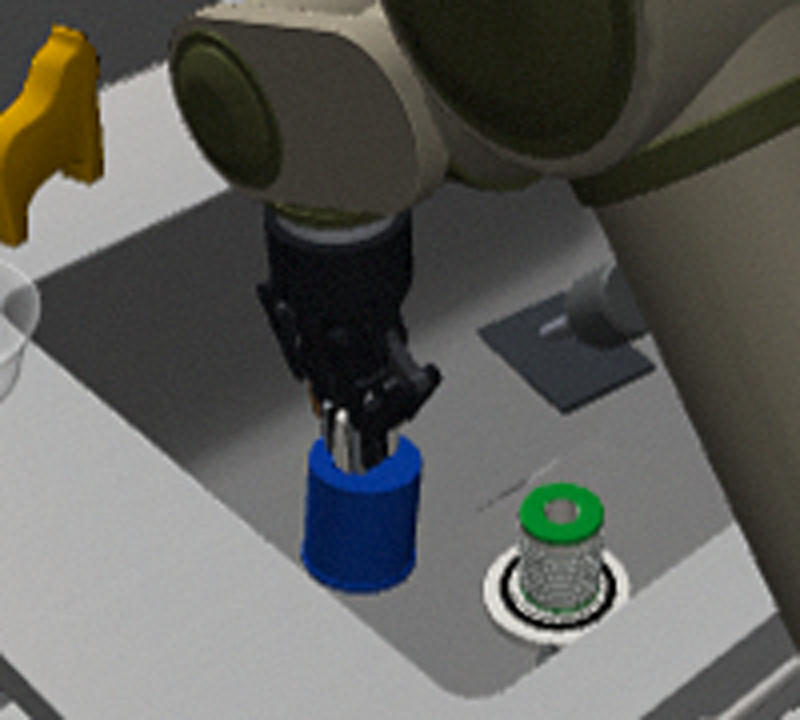

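View pics/wrist15.png

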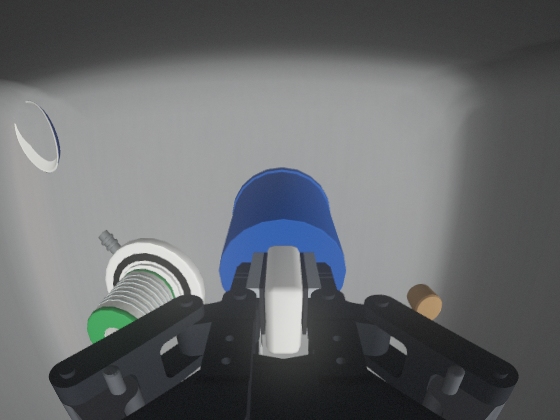

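Force has reached 42 N, so I stop pressing. I relieve it and let go so the cover settles flat, then regrip.

```bash
python3 -m jog '[[-0.9,-0.003,0,0,0],[-0.9,-0.006,0,0,0],[-0.9,-0.006,0,0,0],[-0.75,-0.006,0,0,0],[-0.6,-0.006,0,0,0],[-0.5,-0.006,0,0,0],[-0.4,-0.006,0,0,0],[-0.3,-0.006,0,0,0],[-0.3,-0.006,0,0,0],[-0.3,-0.006,0,0,0]]'
python3 - <<'E'
from h import *
snap('wrist','wrist16.png');snap('scene','scene16.png');zoom('scene16.png',140,100,200,180,4,'z16s.png');zoom('wrist16.png',140,130,280,230,2.8,'z16w.png')
go((.63,-.03,.18))
E
```

```text
time_s: 22.05
position: [0.6292, -0.0296, 0.0977]
tool_rot: [[-0.0, 0.251, 0.968], [0.0, 0.968, -0.251], [-1.0, -0.0, -0.0]]
ft_force: [0.4, -0.3, 0.6]
grip_width: 0.0301
shift [-0.0822 -0.0002  0.0008] pos [ 0.6292 -0.0296  0.0978] t 22.15 F [-0.1  0.5  0.3] w 0.0298
```

View pics/z16s.png

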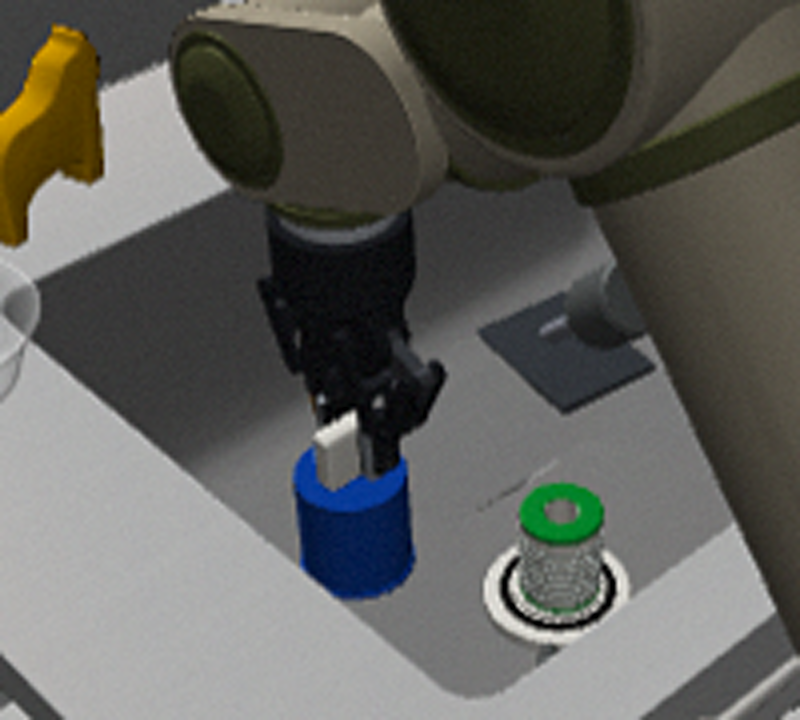

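View pics/z16w.png

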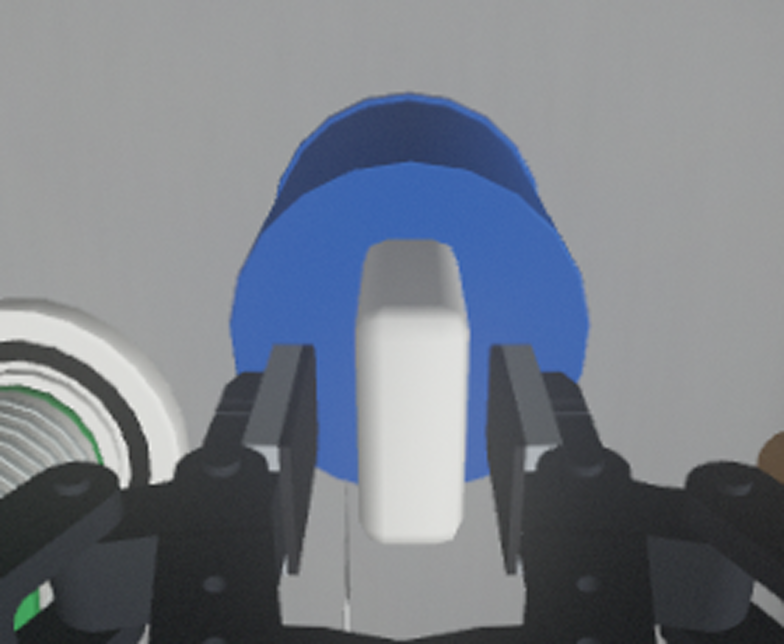

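```bash
python3 - <<'E'
from h import *
W=load('wrist16.png');R=np.array(env.observe()['tool_rot']);p=np.array(env.observe()['position'])
for u,v,z in ((412,425,.113),(412,310,.113),(412,540,.113)):
    q=onzw(W,140+u/2.8,130+v/2.8,z);print(q.round(4),(R.T@(q-p)).round(4))
mk=cv2.inRange(cv2.cvtColor(W['im'],cv2.COLOR_RGB2HSV),(100,100,120),(130,255,255))
S=load('scene16.png')
mk=cv2.inRange(cv2.cvtColor(S['im'],cv2.COLOR_RGB2HSV),(100,120,110),(130,255,255));c=max(cv2.findContours(mk,0,1)[0],key=cv2.contourArea)
e=cv2.fitEllipse(cv2.convexHull(c));print(e)
for q in ((.62,-.03,.076),(.613,-.058,.076),(.606,-.06,.076)):print(np.round(proj(S,q)))
# cap centre scene approx zoom (352,475)
q=onz(S,140+352/4,100+475/4,.076);print(q,(R.T@(q-p)).round(4))
E
```

```text
[ 0.631  -0.0202  0.113 ] [-0.0152  0.0095 -0.0007]
[ 0.6353 -0.0031  0.113 ] [-0.0152  0.0272 -0.0008]
[ 0.626  -0.0399  0.113 ] [-0.0152 -0.0108 -0.0005]
((226.97967529296875, 218.08843994140625), (18.227615356445312, 28.130151748657227), 84.28746795654297)
[233. 219.]
[242. 213.]
[245. 213.]
[ 0.62970798 -0.02322399  0.076     ] [ 0.0218  0.0063 -0.0011]
```

```bash
python3 -m jog '[[-0.3,0,0.004,0,0],[-0.3,0.001,0.008,-0.001,0],[-0.3,0.003,0.008,-0.001,0],[-0.3,0.003,0.008,-0.001,0],[-0.5,0.003,0.008,-0.001,0],[-0.6,0.003,0.008,-0.001,0],[-0.75,0.003,0.008,-0.001,0],[-0.9,0.003,0.008,-0.001,0],[-0.9,0.003,0.008,-0.001,0],[-0.9,0.003,0.008,-0.001,0]]' 60
python3 -m jog '[[-0.9,-0.01,0,0,0],[-0.9,-0.03,0,0,0],[-0.9,-0.05,0,0,0],[-0.9,-0.07,0,0,0],[-0.9,-0.09,0,0,0],[-0.9,-0.11,0,0,0],[-0.9,-0.12,0,0,0],[-0.9,-0.12,0,0,0]]'
python3 - <<'E'
from h import *
snap('wrist','wrist17.png');snap('scene','scene17.png');zoom('scene17.png',140,80,200,180,4,'z17s.png');zoom('wrist17.png',140,130,280,230,2.8,'z17w.png')
go((.5118,-.0598,.215))
E
```

```text
time_s: 23.15
position: [0.6302, -0.0216, 0.0947]
tool_rot: [[-0.0, 0.251, 0.968], [0.0, 0.968, -0.251], [-1.0, 0.0, -0.0]]
ft_force: [-0.1, -0.2, -1.9]
grip_width: 0.0154
time_s: 23.95
position: [0.6307, -0.0217, 0.2165]
tool_rot: [[0.003, 0.251, 0.968], [-0.001, 0.968, -0.251], [-1.0, 0.0, 0.003]]
ft_force: [-0.5, 0.4, -1.5]
grip_width: 0.0153
shift [-0.0007 -0.0667 -0.1048] pos [ 0.63   -0.0215  0.2142] t 24.05 F [ 0.1  0.8 -2. ] w 0.0151
```

View pics/z17s.png

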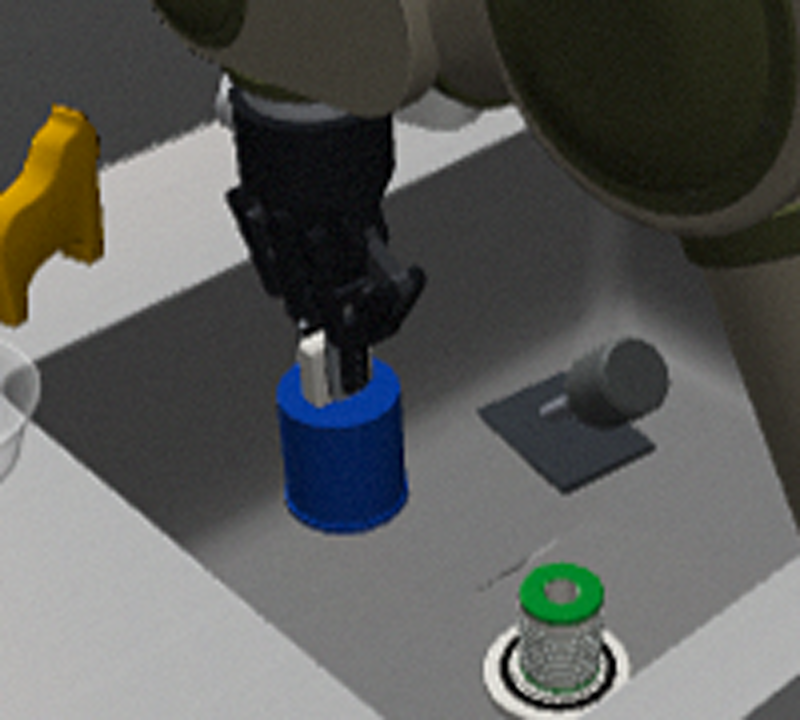

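View pics/z17w.png

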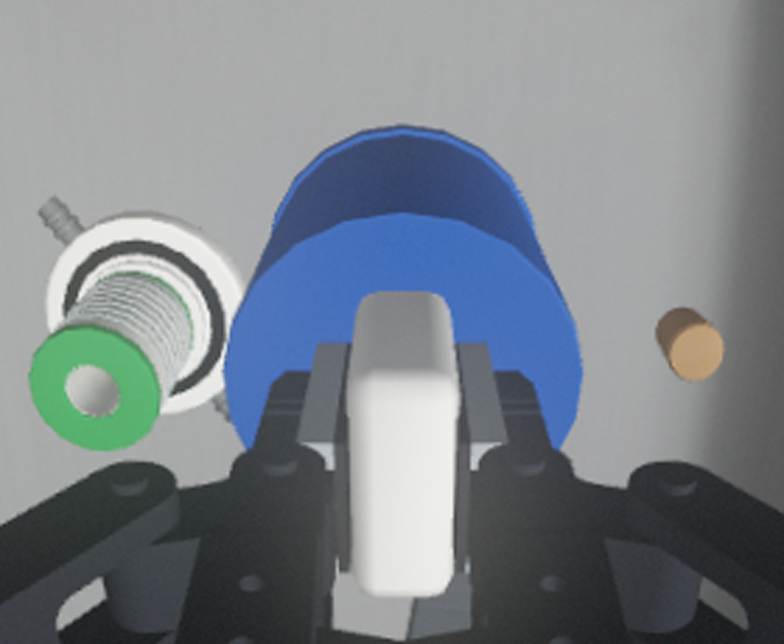

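```bash
python3 - <<'E'
from h import *
from scipy.optimize import least_squares
W=load('wrist17.png');s=env.observe();R=np.array(s['tool_rot']);p=np.array(s['position']);mz=p[2]-.0947
for v in (372,597):
    q=onzw(W,140+403/2.8,130+v/2.8,mz+.1125);print('wing',(R.T@(q-p)).round(4))
def arc(pts,z,r):
    P=np.array([onzw(W,140+u/2.8,130+v/2.8,z)[:2] for u,v in pts]);f=lambda c:np.hypot(P[:,0]-c[0],P[:,1]-c[1])-r
    c=least_squares(f,p[:2]).x;q=np.array([*c,z]);return (R.T@(q-p)).round(4),f(c).round(4)
# cap top rim arc
print('cap',arc([(230,335),(262,262),(330,222),(403,213),(475,224),(545,265),(577,335),(582,370),(226,370)],mz+.076,.033))
print('bead',arc([(278,205),(300,172),(350,136),(403,126),(455,135),(505,172),(525,205)],mz+.002,.0345))
S=load('scene17.png')
# scene cap ellipse: zoom 4, offset (140,80): extents x 277..402, y 358..426
q=onz(S,140+339.5/4,80+392/4,mz+.076);print('scene cap',q,(R.T@(q-p)).round(4))
E
```

```text
wing [-0.0178  0.0181 -0.0013]
wing [-0.0178 -0.0221 -0.0012]
cap (array([ 0.0187, -0.0017, -0.001 ]), array([-0.0003,  0.001 ,  0.0001, -0.0008, -0.0004,  0.0007, -0.0002,
        0.    , -0.0003]))
bead (array([ 0.0927, -0.0022, -0.0009]), array([ 0.0002, -0.0001, -0.0001, -0.0001,  0.0002,  0.    , -0.    ]))
scene cap [ 0.62894554 -0.02354753  0.19547535] [ 0.0187 -0.0022 -0.0005]
```

```bash
python3 -m jog '[[-0.9,0,-0.01,-0.016,0],[-0.9,0,-0.022,-0.036,0],[-0.9,0,-0.034,-0.056,0],[-0.9,0,-0.046,-0.075,0],[-0.9,0,-0.056,-0.09,0],[-0.9,0,-0.062,-0.1,0],[-0.9,0.004,-0.0645,-0.104,0],[-0.9,0.008,-0.0645,-0.104,0],[-0.9,0.008,-0.0645,-0.104,0],[-0.9,0.008,-0.0645,-0.104,0]]'
python3 - <<'E'
from h import *
snap('wrist','wrist18.png');snap('scene','scene18.png');zoom('scene18.png',200,80,180,160,4,'z18s.png');zoom('wrist18.png',80,100,400,260,2,'z18w.png')
go((.5124,-.058,.206))
E
```

```text
time_s: 25.05
position: [0.5139, -0.0578, 0.2064]
tool_rot: [[-0.0, 0.251, 0.968], [0.0, 0.968, -0.251], [-1.0, 0.0, -0.0]]
ft_force: [0.2, 0.3, -2.0]
grip_width: 0.015
shift [ 0.0007 -0.0006 -0.0014] pos [ 0.5139 -0.0578  0.2067] t 25.15 F [ 0.2 -0.2 -1.7] w 0.0152
```

View pics/z18s.png

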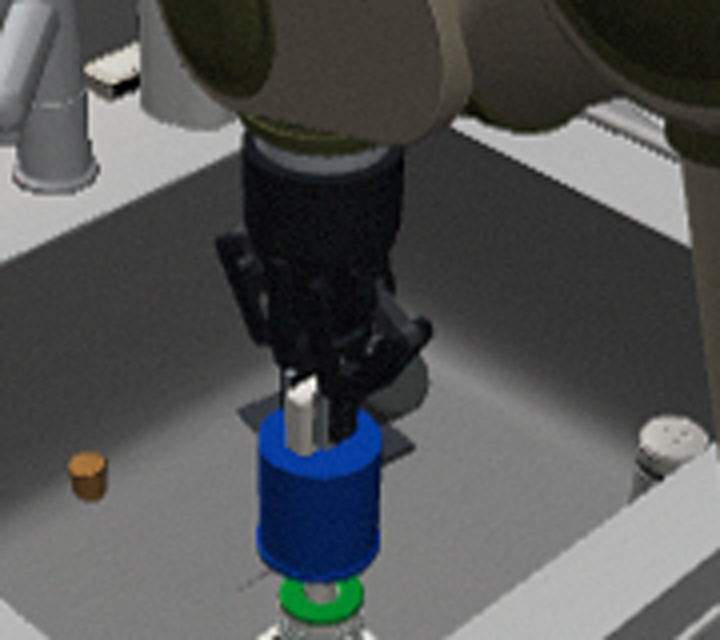

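View pics/z18w.png

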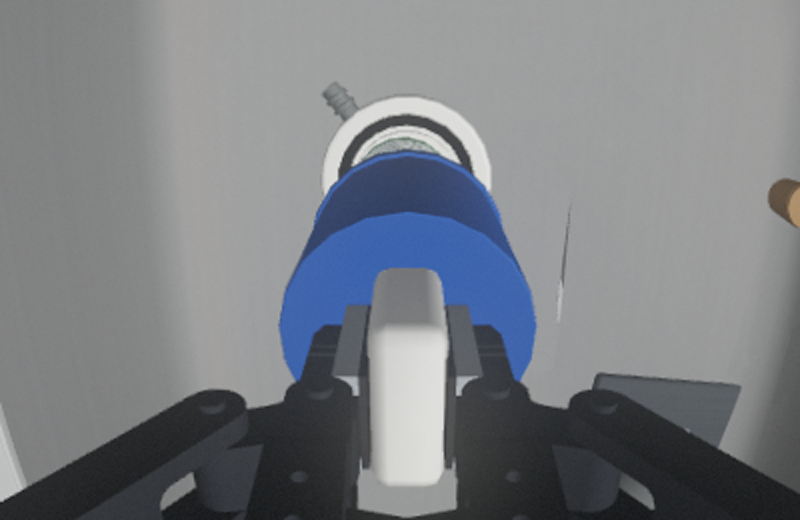

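```bash
python3 - <<'E'
from h import *
S=load('scene18.png');hsv=cv2.cvtColor(S['im'],cv2.COLOR_RGB2HSV);mz=.2065-.0947
mk=cv2.inRange(hsv,(45,120,60),(80,255,255));c=max(cv2.findContours(mk,0,1)[0],key=cv2.contourArea);b=cv2.boundingRect(c)
core=(.5119,-.0599)
print('green bbox',b,'proj core top',np.round(proj(S,(*core,.076)),1))
mb=cv2.inRange(hsv,(105,130,40),(130,255,255));c=max(cv2.findContours(mb,0,1)[0],key=cv2.contourArea);print('blue bbox',cv2.boundingRect(c))
def pred(c,mz):
    th=np.linspace(0,2*np.pi,200);A=[]
    for r,z in((.0345,mz),(.0345,mz+.004),(.033,mz+.076)):
        A+= [proj(S,(c[0]+r*np.cos(t),c[1]+r*np.sin(t),z)) for t in th]
    A=np.array(A);return A.min(0).round(1),A.max(0).round(1)
for dx in(-.002,0,.002):
  for dy in (-.002,0,.002): print(dx,dy,pred((core[0]+dx,core[1]+dy),mz))
W=load('wrist18.png');s=env.observe();R=np.array(s['tool_rot']);p=np.array(s['position'])
from scipy.optimize import least_squares
def arc(pts,z,r):
    P=np.array([onzw(W,80+u/2,100+v/2,z)[:2] for u,v in pts]);f=lambda c:np.hypot(P[:,0]-c[0],P[:,1]-c[1])-r
    c=least_squares(f,p[:2]).x;return c.round(4),f(c).round(4)
print('bead',arc([(317,215),(330,190),(365,163),(410,152),(455,162),(485,188),(500,215)],mz+.002,.0345))
print('base',arc([(325,150),(345,120),(375,101),(407,95),(440,102),(468,120),(488,155)],.012,.0435))
print(p)
E
```

```text
green bbox (270, 224, 21, 12) proj core top [279.9 228. ]
blue bbox (264, 181, 32, 45)
-0.002 -0.002 (array([265.8, 180. ]), array([297.7, 227.1]))
-0.002 0 (array([265.3, 180.5]), array([297.2, 227.6]))
-0.002 0.002 (array([264.8, 180.9]), array([296.7, 228.2]))
0 -0.002 (array([265. , 179.7]), array([296.8, 226.7]))
0 0 (array([264.5, 180.2]), array([296.4, 227.3]))
0 0.002 (array([264. , 180.6]), array([295.9, 227.8]))
0.002 -0.002 (array([264.2, 179.4]), array([296. , 226.4]))
0.002 0 (array([263.8, 179.8]), array([295.5, 227. ]))
0.002 0.002 (array([263.3, 180.3]), array([295.1, 227.5]))
bead (array([ 0.5118, -0.0598]), array([ 0.0002,  0.0002, -0.0004, -0.0001,  0.0003, -0.    ,  0.0001]))
base (array([ 0.511 , -0.0585]), array([ 0.0004, -0.    , -0.0002, -0.0001, -0.0001,  0.0004,  0.0001]))
[ 0.51385012 -0.05780736  0.20671639]
```

```bash
python3 -m jog '[[-0.9,0,0,0,0],[-0.9,0,0,0,0],[-0.9,0,0,0,0],[-0.9,0,0,0,0],[-0.9,0,0,0,0]]'
python3 -c "
from rig import env
print(env.close_job())"
```

```text
time_s: 25.65
position: [0.5134, -0.0579, 0.2069]
tool_rot: [[0.0, 0.251, 0.968], [-0.0, 0.968, -0.251], [-1.0, -0.0, 0.0]]
ft_force: [-0.7, -0.2, -1.7]
grip_width: 0.0152
the job is handed in; nothing more can be done
None
```

The core is on its seat and released, and I handed the job in at 25.7 s with the cover held upright and centred above it.

- **Core:** It went over the spindle with about 5 N of contact at the end. After release, its top projected to within 0.1 px of the seated height of 76 mm.
- **Turning the cover:** I drew the cover off along its axis. The moves could not tilt the hand, so I swung the cover in a light 20 N pinch by pushing its mouth against the left sink wall (up to about 17 N). I then stood it on the sink floor so it settled flat, and regripped it at 60 N.
- **Cover at the end:** Its mouth is about 3.5 cm above the core's top, worked out from the grip height. Both cameras put it within about 1 mm of the core's centre, and it is upright to about half a degree. The force reading showed nothing beyond the cover's weight.

- **Floor press:** Pressing the cover on the floor to level it did not finish the job, and the wrist read 42 N. I stopped there and let the cover settle by releasing it. That is under the 120 N wrist limit, and the load went through the fingers and cover, not the arm or gripper body.
- **Height in the scene picture:** The cover's lower edge appeared about 1 px higher than predicted.
- **Bystanders:** The spoon rest, cork and shaker were not touched as far as the pictures show. I did not re-measure where they stand.

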